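Fetch the tea infuser from the back of a crowded hook and set it in the mug

ROBOT

A 6-joint arm with a two-finger parallel gripper is mounted at the origin on the work surface; the furniture and walls round the work are solid. World frame = base frame: x ahead of the robot, y to its left, z up, the work surface at z = 0. Lengths are in m, angles in rad, forces in N, time in s.
With the tool pointing down it reaches from about 0.35 to 0.925 m from the base axis. Payload 6.4 kg.
Tool frame: the origin (TCP) lies at the very end of the fingers, on their centre line; the grasp point (between the pads) lies 19 mm behind it; z points along the fingers, y is the line along which they close (so a half turn about z gives the same grasp; the last joint's range is limited). The gripper opens to 85 mm and grips with 20 to 120 N. Pads are 22 mm wide; open, the fingers measure 114 mm over their backs; the gripper's body (76 mm by 85 mm) begins 54 mm behind the grasp point. The pads swing forward as they close: fully open they stand 13 mm farther back than shut.
Start: joints at [-1.398, 0.245, 1.558, -0, 1.339, -0.174], TCP at [0.221, -0.611, 0.231] pointing down, gripper open.
Joint ranges: [-3.13, 3.13], [-1.02, 2.26], [0.13, 2.54], [-0.95, 4.09], [0.21, 2.88], [-2.74, 2.74]. Speed limits (rad/s): [2.57, 2.57, 3.14, 3.14, 3.14, 3.14].

INTERFACE

Orientations are given as a rotation vector (axis times angle).
In Python, from station import r, eyes, sign_off gives the robot as it stands. The module is installed in compiled form; this text tells all that it offers.
- The arm moves only by the shell command python3 -m pendant 'ROWS' [FORCE]. ROWS is JSON, a list of rows, each a list of 3 entries, a list of its own where there are three numbers: the opening, from -1 (shut) to 1 (fully open), then the shift along the tool's x, y, z as a fraction of full scale, then the turn about the tool's z as a fraction of full scale. In form: [[hand, [x, y, z], spin], ...]. A call has exactly 8 rows; each row shifts and turns the commanded pose from where the row before left it, along the tool's axes as they then stand; what a row does not reach is not made up. Full scale, the value 1, is 0.03 m for a shift and 10 degrees for a turn. A row lasts 1/8 s, in which the tool goes at most 62.5 mm and 10.7 degrees, less where a joint would pass 70% of its speed; a pose out of reach is approached as far as the arm can. A call with a number of a shift or a turn outside -1 to 1 is refused whole. A call with a gripper value outside its range is refused whole. The fingers move at their own pace and stop on an object; FORCE is the grip in N (left out, the last holds). Time passes only in rows, so rows that do not move let the fingers close, or fill a call up. It gives the time, the measured TCP pose, the force, the opening and the grip force at its end, in the units of the state.
- r.observe(): the state, without advancing time (a new reading comes with each control period).
- eyes.grab_frame(name): name is "scene" or "side" or "wrist"; returns the picture (400x640x3 uint8, blue, green, red); there is no depth.
- eyes.get_calibration(name): a dict with "fx", "fy", "cx", "cy" (pixels), "origin" and "attitude" of the camera in the world. Camera axes: x right, y up, looking along -z (the intrinsics and any distortion apply to the point x, -y, -z); pixel columns grow to the right and rows downward; lengths in m; the calibration is good to about 2 mm. The wrist camera is an equidistant fisheye: a pixel r from the principal point sees the ray r / f radians off the axis. A picture is of the moment at which its call begins: read the wrist's pose just before it. get_calibration takes no time and is no camera call; for the wrist camera it gives the pose at the moment of the call.
- sign_off(): hands the job in; it is judged then, once.
The state is a dict: "time": time; "joint_pos": joint angles; "joint_velocities": joint speeds; "effort": joint torques, N m; "ee_pos": TCP position; "tcp_rot": TCP orientation; "wrist_force": force on the tool from outside, world axes, zero at the start; "wrist_torque": the same for the moment, N m; "opening": finger opening in m; "gripper_force": force on a finger pad.
Only numpy, scipy, OpenCV 4.12 (cv2) and the standard library are available. Lean on these libraries where they do the work, as an engineer would, in place of code of your own. Each camera call takes 0.05 s, during which the arm holds its last target. There are 200 camera calls.

TASK

I want to brew a mug of tea, but the infuser basket hangs at the very back of the full hook, under the spice shelf, behind the skimmer and the slotted turner. Hang those two on the rack's spare hook, then take the infuser off its hook and lower it into the upright white mug until its rim rests flat on the mug's rim. Do not let anything drop, keep the mug standing upright, and leave the other mug, the honey jar, the salt shaker and the tall bottle where they are.

Things in the scene. Friction and masses are not known exactly. Their poses are not given: they have to be found in the camera images.
- rack: Fixed beechwood rack with two steel hooks side by side. Origin on the table below the middle of the hook rail's front face; -x faces the robot, y left, z up. Uprights 24 mm wide at y +-165 mm, behind x +1 mm; feet and a steel drip tray, up to 20 mm high, below the hooks from x -127 mm.
- shelf_edge (a point): Middle of the lower front edge of the rack's spice shelf, 370 mm wide, 105 mm above and across the hook arms, 60 mm in front of the hook rail. The infuser hangs under this edge, so a gripper pointing straight down hits the shelf: tilt it 25 to 45 degrees, wrist towards the robot. Jars 105 mm tall stand on the shelf.
- full_hook: The hook that starts with all three utensils on it (left or right). Fixed. Origin on the arm's centre line where it leaves the hook rail, 255 mm above the table. Arm: level steel rod, 8 mm diameter, along its -x (towards the robot), straight for 152 mm, then a tip turned up to x -167, z +10 mm (rod centre). y left, z up.
- spare_hook: The hook that starts empty, 150 to 190 mm beside the full one. Fixed. Origin on the arm's centre line where it leaves the hook rail, 255 mm above the table. Arm: level steel rod, 8 mm diameter, along its -x (towards the robot), straight for 152 mm, then a tip turned up to x -167, z +10 mm (rod centre). y left, z up.
- skimmer: Skimmer 189 mm long, round wire head 76 mm across, wood handle 10 mm thick, 60-130 g; first or second on the full hook, about 32 mm from the turner. Origin: top inside its loop (5 mm above the arm's centre when hung); z up, x along the arm. Loop of steel strip 10 mm wide, 3 mm thick: inside 26 mm wide at z -35 to -6, Vs close it at z 0 and -43. Grip the loop's sides across y, 32 mm, at arm height.
- turner: Slotted turner 188 mm long, rectangular slotted blade 66 mm wide, wood handle, 60-130 g; first or second on the full hook. Origin, axes and loop exactly as the skimmer's.
- infuser: Steel infuser basket, 60-130 g, last on the full hook, 55-60 mm from the rail, 45-54 mm behind the next. Origin: top inside its arched handle; z up, x along the arm. Arch of strip 10 mm wide, 3 mm thick: V from z 0 to -6, upright sides 32 mm apart outside (across y) to z -36, then spreading to the rim, z -62, a flange 81 mm across, 2.5 mm thick. Basket 62 mm across, 52 mm at its bottom, z -124.
- mug: White ceramic mug standing upright, mouth up, on the left or right in front of the rack: 78 mm across outside, wall 4 mm, 90 mm high, handle at its +y, 350 g, loose. Origin: centre of its underside. With the infuser seated the infuser's origin is about 154 mm above it.
- dark_mug: Dark green mug standing upside down, 86x102x90 mm, on the side where the white mug is not; loose, leave alone. Origin: on its underside near the middle.
- low_jar: Honey jar, 46 mm across, 68 mm high, in front of the rack's middle; loose, leave alone. Origin: centre of its underside.
- shaker: Salt shaker, 44 mm across, 90 mm high, left of the rack; loose, leave alone. Origin: centre of its underside.
- tall_bottle: Tall glass bottle, 73 mm across, 292 mm high, at the back right; loose, leave alone. Origin: centre of its underside.
There are look-alikes about, which are no part of the job. Leave any purple look-alike of the skimmer alone.

How it is judged:
By the outcome, as a careful person would: the job done as asked, in the order asked, and still so for the second after the job is handed in, with the robot touching nothing.
It also fails if it takes over 72 s, if anything falls off the work surface, if the arm or the gripper's body presses on something with over 40 N, if the wrist force passes 120 N, or if a joint passes its speed limit or range.

## Working session

There is one attempt and no reset: what is moved stays moved. The work goes in short steps, Python scripts to look and compute and a shell command to move; the robot and the scene stay as the last step left them, time stands still between calls to the robot, and variables do not carry over. Pictures are saved under pics/ and viewed, at most 10 in all, crops included, and the job is handed in when it is done.

```bash
mkdir -p pics; cat > h.py <<'E'
import numpy as np, cv2
from scipy.spatial.transform import Rotation as R
from station import r, eyes
def cal(n):
    c=eyes.get_calibration(n); return c
def grab(n,f):
    c=eyes.get_calibration(n); im=eyes.grab_frame(n); cv2.imwrite('pics/'+f,im); return im,c
E
python3 - <<'E'
from h import *
s=r.observe(); print(s)
for n in ("scene","side","wrist"):
    im,c=grab(n,n+'0.png'); print(n,c)
E
```

```text
{'time': 0.0, 'joint_pos': array([-1.39812862e+00,  2.45841617e-01,  1.55902518e+00,  1.19149770e-05,
        1.33871142e+00, -1.74094284e-01]), 'joint_velocities': array([ 0.00213577, -0.00016204,  0.00115438, -0.00035457, -0.00186285,
       -0.00154741]), 'effort': array([ 1.77378271e-03, -4.29507351e+01, -3.26130438e+01, -1.33376952e-04,
        5.11386374e-03,  1.47328882e-05]), 'ee_pos': array([ 0.22081847, -0.61074052,  0.23015671]), 'tcp_rot': array([-3.09253612e+00, -5.41620768e-01, -2.04217083e-05]), 'wrist_force': array([-0.24397816,  0.29394888, -0.39728253]), 'wrist_torque': array([-0.01879686, -0.0012212 , -0.01393912]), 'gripper_force': 0.0, 'opening': 0.08527356336063391}
scene {'fx': 416.7688322171957, 'fy': 416.7688322171957, 'cx': 311.7845965260127, 'cy': 198.14462185179843, 'origin': array([-0.22971984,  0.32062137,  1.18705106]), 'attitude': array([ 0.4279681 , -0.74481676, -2.02306924])}
side {'fx': 389.5388355689678, 'fy': 389.5388355689678, 'cx': 314.71291027099176, 'cy': 197.2964561234256, 'origin': array([-0.67847789, -0.09565291,  0.81196528]), 'attitude': array([ 0.85533275, -0.88232307, -1.37908286])}
wrist {'fx': 309.70691628693146, 'fy': 309.70691628693146, 'cx': 321.8388528637217, 'cy': 200.70816038642994, 'origin': array([ 0.2946616 , -0.58504035,  0.37220901]), 'attitude': array([-0.27152317,  0.19262362, -1.21298894])}
```

View pics/scene0.png

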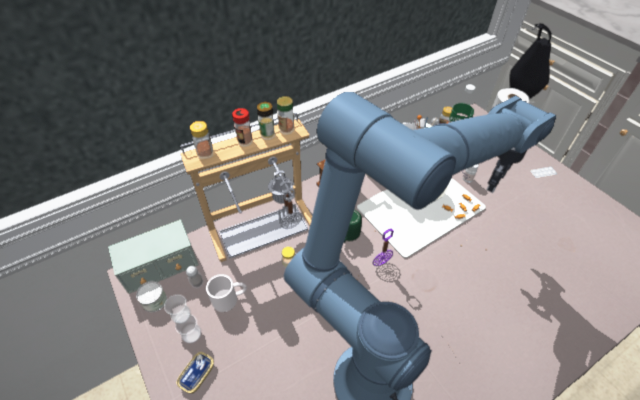

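View pics/side0.png

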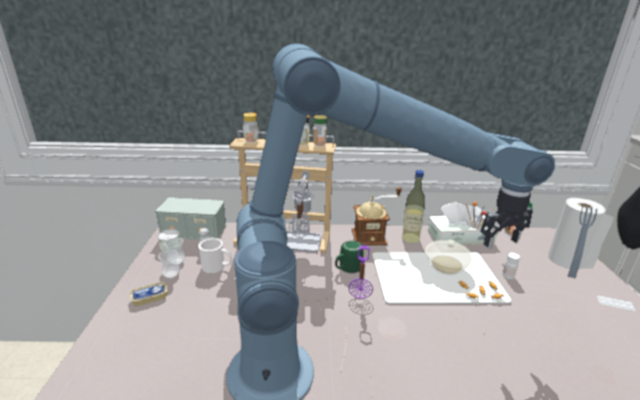

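```bash
python3 - <<'E'
import cv2,numpy as np
a=cv2.imread('pics/scene0.png')[100:320,170:340]; b=cv2.imread('pics/side0.png')[110:280,190:350]
a=cv2.resize(a,None,fx=2.7,fy=2.7,interpolation=cv2.INTER_CUBIC); b=cv2.resize(b,None,fx=2.1,fy=2.1,interpolation=cv2.INTER_CUBIC)
c=np.zeros((594,800,3),np.uint8); c[:a.shape[0],:a.shape[1]]=a; c[:b.shape[0],460:460+b.shape[1]]=b
cv2.imwrite('pics/c1.png',c)
E
```

```text
(no output)
```

View pics/c1.png

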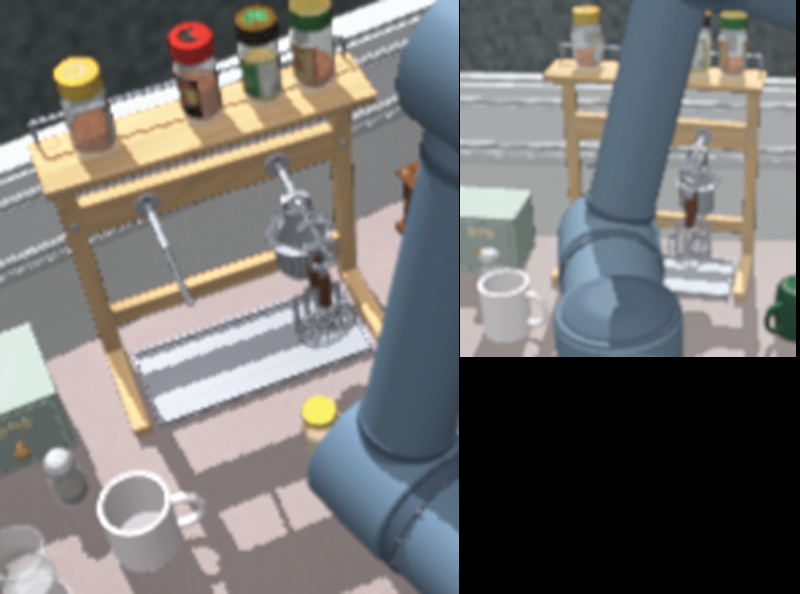

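```bash
cat >> h.py <<'E'
def ray(c,u,v,fish=False):
    x=(u-c['cx'])/c['fx']; y=(v-c['cy'])/c['fy']
    if fish:
        t=np.hypot(x,y); k=np.sin(t)/t if t>1e-9 else 1; d=np.array([x*k,-y*k,-np.cos(t)])
    else: d=np.array([x,-y,-1.])
    return np.array(c['origin']),R.from_rotvec(c['attitude']).apply(d)
def onz(c,u,v,z,fish=False):
    o,d=ray(c,u,v,fish); return o+d*(z-o[2])/d[2]
def proj(c,p,fish=False):
    q=R.from_rotvec(c['attitude']).inv().apply(np.array(p)-c['origin']); x,y,z=q[0],-q[1],-q[2]
    if fish:
        rr=np.hypot(x,y); t=np.arctan2(rr,z); return np.array([c['cx']+c['fx']*t*x/rr,c['cy']+c['fy']*t*y/rr])
    return np.array([c['cx']+c['fx']*x/z,c['cy']+c['fy']*y/z])
E
python3 - <<'E'
from h import *
c=cal('scene'); d=cal('side')
sc=lambda x,y:(170+x/2.7,100+y/2.7); sd=lambda x,y:(190+(x-460)/2.1,110+y/2.1)
P=lambda n,*a:print(n,np.round(onz(*a),4))
P('spare root',c,*sc(147,202),.255);P('spare tip',c,*sc(188,300),.265);P('full root',c,*sc(278,163),.255);P('full root side',d,*sd(703,137),.255)
P('shelf FL',c,*sc(45,195),.36);P('shelf FR',c,*sc(377,97),.36)
P('shelf FL',d,*sd(546,76),.36);P('shelf FR',d,*sd(763,90),.36)
P('mug rim',c,*sc(136,503),.09)
P('jar top',c,*sc(320,413),.068);P('shaker',c,*sc(59,461),.085)
P('rack foot L front',c,*sc(143,425),.02)
P('tray FL',c,*sc(160,420),.015);P('tray FR',c,*sc(373,347),.015)
E
```

```text
spare root [0.6842 0.0849 0.255 ]
spare tip [0.5187 0.1097 0.265 ]
full root [ 0.6601 -0.0733  0.255 ]
full root side [ 0.6546 -0.0731  0.255 ]
shelf FL [0.6468 0.1964 0.36  ]
shelf FR [ 0.5936 -0.1721  0.36  ]
shelf FL [0.6611 0.1967 0.36  ]
shelf FR [ 0.6099 -0.1726  0.36  ]
mug rim [0.4319 0.2405 0.09  ]
jar top [0.4393 0.0065 0.068 ]
shaker [0.5301 0.2924 0.085 ]
rack foot L front [0.5682 0.185  0.02  ]
tray FL [0.5671 0.1637 0.015 ]
tray FR [ 0.5225 -0.1167  0.015 ]
```

```bash
python3 -m pendant '[[1,[0,0,-1],0.957],[1,[0,0,-1],0.957],[1,[0,0,-1],0.957],[1,[0.3,-1,-0.8],0],[1,[0.3,-1,-0.8],0],[1,[0.3,-1,-0.8],0],[1,[0.3,-1,-0.8],0],[1,[0.3,-1,-0.8],0]]' 
python3 -m pendant '[[1,[0.35,-1,-0.8],0],[1,[0.35,-1,-0.8],0],[1,[0.35,-1,-0.8],0],[1,[0.35,-1,-0.8],0],[1,[0.35,-1,-0.8],0],[1,[0.35,-1,-0.8],0],[1,[0.35,-1,-0.8],0],[1,[0.35,-1,-0.8],0]]' 
python3 - <<'E'
from h import *
s=r.observe(); print(s['joint_pos'].round(4),s['ee_pos'],s['tcp_rot'],R.from_rotvec(s['tcp_rot']).as_matrix().round(3))
E
```

```text
time: 1.15
ee_pos: [0.2887, -0.4689, 0.4417]
tcp_rot: [-3.132, 0.242, 0.0]
wrist_force: [0.4, 0.8, -0.4]
opening: 0.0856
gripper_force: 0.0
time: 2.15
ee_pos: [0.4087, -0.2447, 0.6338]
tcp_rot: [-3.132, 0.242, 0.0]
wrist_force: [-0.8, -0.0, 0.7]
opening: 0.0853
gripper_force: 0.0
[-0.7783 -0.1753  1.2713  0.      2.0459  0.9469] [ 0.40865765 -0.24473946  0.63380863] [-3.13199309e+00  2.42193261e-01  3.97832847e-04] [[ 0.988 -0.154 -0.   ]
 [-0.154 -0.988  0.   ]
 [-0.    -0.    -1.   ]]
```

```bash
python3 -m pendant '[[1,[0.15,-1,-1],0],[1,[0.15,-1,-1],0],[1,[0.15,-1,-1],0],[1,[0.15,-1,-1],0],[1,[0.15,-1,-1],0],[1,[0.15,-1,-1],0],[1,[0.15,-1,-1],0],[1,[0.15,-1,-1],0]]' 
python3 - <<'E'
from h import *
s=r.observe(); print(s['joint_pos'].round(4),s['ee_pos'],s['tcp_rot'],R.from_rotvec(s['tcp_rot']).as_matrix().round(3))
E
python3 -m pendant '[[1,[0.15,-1,-1],0],[1,[0.15,-0.8,-1],0],[1,[0,0,-1],0],[1,[0,0,-1],0],[1,[0,0,-1],0],[1,[0,0,-1],0],[1,[0,0,-1],0],[1,[0,0,-1],0]]' 
python3 - <<'E'
from h import *
s=r.observe(); print(s['joint_pos'].round(4),s['ee_pos'],s['tcp_rot'],R.from_rotvec(s['tcp_rot']).as_matrix().round(3))
E
```

```text
time: 3.15
ee_pos: [0.4802, -0.013, 0.8743]
tcp_rot: [3.132, -0.242, 0.0]
wrist_force: [0.7, 0.5, 1.8]
opening: 0.0856
gripper_force: 0.0
[-0.2636  0.2751  0.273  -0.      2.5931  1.4615] [ 0.48024236 -0.01296395  0.8742782 ] [ 3.13218160e+00 -2.42129210e-01  4.99423709e-04] [[ 0.988 -0.154  0.   ]
 [-0.154 -0.988 -0.   ]
 [ 0.     0.    -1.   ]]
time: 4.15
ee_pos: [0.4032, 0.0309, 0.9323]
tcp_rot: [-3.121, 0.242, -0.098]
wrist_force: [0.1, 0.6, 0.5]
opening: 0.0856
gripper_force: 0.0
[-0.2175  0.2463  0.1275  0.0425  2.707   1.547 ] [0.40320558 0.03085876 0.93227559] [-3.12143375  0.24184274 -0.09754673] [[ 0.986 -0.154  0.063]
 [-0.154 -0.988  0.004]
 [ 0.061 -0.014 -0.998]]
```

```bash
python3 -m pendant '[[1,[1,0,-1],0],[1,[1,0,-1],0],[1,[1,0,-1],0],[1,[1,0,-1],0],[1,[0,0,0],0],[1,[0,0,0],0],[1,[0,0,0],0],[1,[0,0,0],0]]' 
python3 - <<'E'
from h import *
s=r.observe(); print(s['joint_pos'].round(4),s['ee_pos'],s['tcp_rot'],R.from_rotvec(s['tcp_rot']).as_matrix().round(3))
E
```

```text
time: 5.15
ee_pos: [0.4486, 0.0097, 0.9194]
tcp_rot: [-3.112, 0.24, -0.176]
wrist_force: [-0.1, -0.3, -0.4]
opening: 0.0854
gripper_force: 0.0
[-0.2522  0.2828  0.1271  0.0696  2.6221  1.535 ] [0.44864761 0.00972524 0.91938366] [-3.11220089  0.24028337 -0.17633641] [[ 0.982 -0.152  0.113]
 [-0.154 -0.988  0.006]
 [ 0.111 -0.024 -0.994]]
```

```bash
python3 -m pendant '[[1,[1,-0.3,-1],0],[1,[1,-0.3,-1],0],[1,[1,-0.3,-1],0],[1,[1,-0.3,-1],0],[1,[1,-0.3,-1],0],[1,[1,-0.3,-1],0],[1,[1,-0.3,-1],0],[1,[1,-0.3,-1],0]]' 
python3 - <<'E'
from h import *
s=r.observe(); print(s['joint_pos'].round(4),s['ee_pos'],s['tcp_rot'],R.from_rotvec(s['tcp_rot']).as_matrix().round(3))
d=cal('side');c=cal('scene'); print(onz(d,400,228,0),onz(d,200,228,0),onz(c,130,240,0),onz(c,470,95,0))
E
```

```text
time: 6.15
ee_pos: [0.5128, 0.0346, 0.9087]
tcp_rot: [-3.079, 0.238, -0.371]
wrist_force: [0.1, 0.9, -1.0]
opening: 0.0857
gripper_force: 0.0
[-0.1819  0.3215  0.1274  0.0884  2.4562  1.6184] [0.51283902 0.03460359 0.90865038] [-3.07870083  0.23811652 -0.3706471 ] [[ 0.96  -0.148  0.238]
 [-0.155 -0.988  0.013]
 [ 0.233 -0.049 -0.971]]
[ 0.71736945 -0.46468086  0.        ] [0.69008451 0.35454794 0.        ] [0.82015013 0.42805832 0.        ] [ 0.79415437 -1.18346304  0.        ]
```

```bash
python3 -m pendant '[[1,[1,1,-1],0],[1,[1,1,-1],0],[1,[1,1,-1],0],[1,[1,1,-1],0],[1,[1,1,-1],0],[1,[1,1,-1],0],[1,[1,1,-1],0],[1,[1,0.5,-1],0]]' 
python3 - <<'E'
from h import *
s=r.observe(); print(s['joint_pos'].round(4),s['ee_pos'],s['tcp_rot'],R.from_rotvec(s['tcp_rot']).as_matrix().round(3))
E
```

```text
time: 7.15
ee_pos: [0.504, -0.1946, 0.9196]
tcp_rot: [-3.055, 0.245, -0.587]
wrist_force: [0.1, -0.1, 1.0]
opening: 0.0854
gripper_force: 0.0
[-0.6901  0.3204  0.1283  0.3314  2.3614  1.3162] [ 0.50401055 -0.1946391   0.91957084] [-3.05476647  0.2452203  -0.58723282] [[ 0.917 -0.15   0.37 ]
 [-0.158 -0.987 -0.009]
 [ 0.367 -0.05  -0.929]]
```

```bash
python3 -m pendant '[[1,[1,0.5,-1],0],[1,[1,0.2,-1],0],[1,[1,0.2,-1],0],[1,[1,0.2,-1],0],[1,[1,0.2,-1],0],[1,[1,0.2,-1],0],[1,[1,0.2,-1],0],[1,[1,0.2,-1],0]]' 
python3 - <<'E'
from h import *
s=r.observe(); print(s['joint_pos'].round(4),s['ee_pos'],s['tcp_rot'],R.from_rotvec(s['tcp_rot']).as_matrix().round(3))
E
```

```text
time: 8.15
ee_pos: [0.4867, -0.2167, 0.9574]
tcp_rot: [3.006, -0.251, 0.828]
wrist_force: [0.0, 0.4, -0.1]
opening: 0.0857
gripper_force: 0.0
[-0.7929  0.2724  0.1275  0.4325  2.2625  1.3038] [ 0.48672007 -0.21670842  0.9574219 ] [ 3.00615877 -0.25144967  0.82809372] [[ 0.847 -0.158  0.508]
 [-0.151 -0.987 -0.055]
 [ 0.51  -0.03  -0.86 ]]
```

```bash
cat >> h.py <<'E'
def rows(delta,n,spin=0,hand=1,M=None,show=True):
    """world delta over n rows with total spin (deg) -> printed suggestion"""
    if M is None: M=R.from_rotvec(r.observe()['tcp_rot'])
    out=[]; st=np.array(delta)/n
    for i in range(n):
        v=M.inv().apply(st)/.03; out.append([hand,[float(x) for x in v.round(2)],round(spin/n/10,3)])
        M=M*R.from_rotvec([0,0,np.radians(spin/n)])
    for i in range(0,n,8): print(out[i:i+8])
    return M
def st():
    s=r.observe(); M=R.from_rotvec(s['tcp_rot']); p=s['ee_pos']; print(round(s['time'],2),'tcp',p.round(4),'grasp',(p-M.as_matrix()[:,2]*.019).round(4),'z',M.as_matrix()[:,2].round(3),'y',M.as_matrix()[:,1].round(3),'j',s['joint_pos'].round(2),'F',s['wrist_force'].round(1),'open',round(s['opening'],4),round(s['gripper_force'],1)); return s
E
python3 - <<'E'
from h import *
p=r.observe()['ee_pos']; rows(np.array([.471,-.046,.342])-p,24,-180)
E
```

```text
[[1, [-0.49, -0.21, 0.71], -0.75], [1, [-0.46, -0.27, 0.71], -0.75], [1, [-0.42, -0.32, 0.71], -0.75], [1, [-0.37, -0.38, 0.71], -0.75], [1, [-0.32, -0.42, 0.71], -0.75], [1, [-0.26, -0.46, 0.71], -0.75], [1, [-0.2, -0.49, 0.71], -0.75], [1, [-0.14, -0.51, 0.71], -0.75]]
[[1, [-0.07, -0.53, 0.71], -0.75], [1, [0.0, -0.53, 0.71], -0.75], [1, [0.07, -0.53, 0.71], -0.75], [1, [0.14, -0.51, 0.71], -0.75], [1, [0.21, -0.49, 0.71], -0.75], [1, [0.27, -0.46, 0.71], -0.75], [1, [0.32, -0.42, 0.71], -0.75], [1, [0.38, -0.37, 0.71], -0.75]]
[[1, [0.42, -0.32, 0.71], -0.75], [1, [0.46, -0.26, 0.71], -0.75], [1, [0.49, -0.2, 0.71], -0.75], [1, [0.51, -0.14, 0.71], -0.75], [1, [0.53, -0.07, 0.71], -0.75], [1, [0.53, 0.0, 0.71], -0.75], [1, [0.53, 0.07, 0.71], -0.75], [1, [0.51, 0.14, 0.71], -0.75]]
```

```bash
python3 -m pendant '[[1, [-0.49, -0.21, 0.71], -0.75], [1, [-0.46, -0.27, 0.71], -0.75], [1, [-0.42, -0.32, 0.71], -0.75], [1, [-0.37, -0.38, 0.71], -0.75], [1, [-0.32, -0.42, 0.71], -0.75], [1, [-0.26, -0.46, 0.71], -0.75], [1, [-0.2, -0.49, 0.71], -0.75], [1, [-0.14, -0.51, 0.71], -0.75]]'
python3 -c "from h import *; st()"
```

```text
time: 9.15
ee_pos: [0.4814, -0.1594, 0.7515]
tcp_rot: [2.521, 1.193, 0.652]
wrist_force: [0.1, 0.2, -0.1]
opening: 0.0854
gripper_force: 0.0
9.15 tcp [ 0.4814 -0.1594  0.7515] grasp [ 0.4718 -0.1584  0.7678] z [ 0.507 -0.055 -0.86 ] y [ 0.657 -0.621  0.427] j [-0.69 -0.3   1.22  0.29  1.76  0.12] F [ 0.1  0.2 -0.1] open 0.0854 0.0
```

Tilt is held while moving. Continue.

```bash
python3 -m pendant '[[1, [-0.07, -0.53, 0.71], -0.75], [1, [0.0, -0.53, 0.71], -0.75], [1, [0.07, -0.53, 0.71], -0.75], [1, [0.14, -0.51, 0.71], -0.75], [1, [0.21, -0.49, 0.71], -0.75], [1, [0.27, -0.46, 0.71], -0.75], [1, [0.32, -0.42, 0.71], -0.75], [1, [0.38, -0.37, 0.71], -0.75]]'
python3 -m pendant '[[1, [0.42, -0.32, 0.71], -0.75], [1, [0.46, -0.26, 0.71], -0.75], [1, [0.49, -0.2, 0.71], -0.75], [1, [0.51, -0.14, 0.71], -0.75], [1, [0.53, -0.07, 0.71], -0.75], [1, [0.53, 0.0, 0.71], -0.75], [1, [0.53, 0.07, 0.71], -0.75], [1, [0.51, 0.14, 0.71], -0.75]]'
python3 - <<'E'
from h import *
st(); im,c=grab('wrist','w1.png'); print(c)
for n in('scene','side'): grab(n,n+'1.png')
E
```

```text
time: 10.15
ee_pos: [0.4759, -0.1024, 0.5464]
tcp_rot: [1.507, 2.179, 0.346]
wrist_force: [0.1, -0.3, -0.3]
opening: 0.0855
gripper_force: 0.0
time: 11.15
ee_pos: [0.4704, -0.0457, 0.3415]
tcp_rot: [0.212, 2.598, -0.019]
wrist_force: [-0.2, -0.5, 0.3]
opening: 0.0857
gripper_force: 0.0
11.15 tcp [ 0.4704 -0.0457  0.3415] grasp [ 0.4607 -0.0447  0.3579] z [ 0.507 -0.055 -0.86 ] y [0.155 0.988 0.028] j [-0.43 -0.63  2.18  0.18  1.09 -1.88] F [-0.2 -0.5  0.3] open 0.0857 0.0
{'fx': 309.70691628693146, 'fy': 309.70691628693146, 'cx': 321.8388528637217, 'cy': 200.70816038642994, 'origin': array([ 0.33118834, -0.02699286,  0.42338884]), 'attitude': array([-0.67736945, -0.61626189,  1.31272504])}
```

View pics/w1.png

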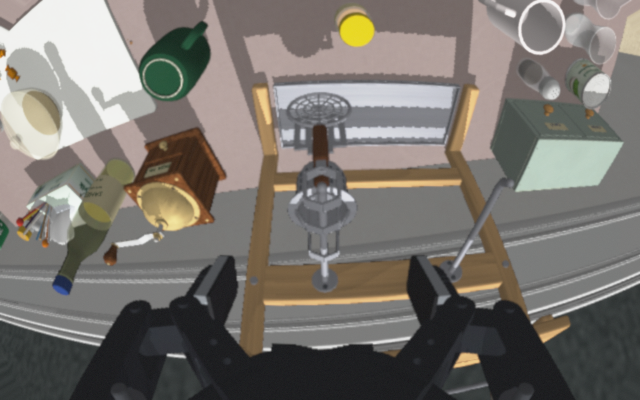

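```bash
python3 - <<'E'
import cv2,numpy as np
a=cv2.imread('pics/w1.png')[150:300,270:380]; b=cv2.imread('pics/scene1.png')[140:260,200:320]
a=cv2.resize(a,None,fx=4,fy=4,interpolation=cv2.INTER_CUBIC); b=cv2.resize(b,None,fx=2.9,fy=2.9,interpolation=cv2.INTER_CUBIC)
c=np.zeros((600,800,3),np.uint8); c[:600,:440]=a; c[:b.shape[0],445:445+b.shape[1]]=b
cv2.imwrite('pics/c2.png',c)
E
```

```text
(no output)
```

View pics/c2.png

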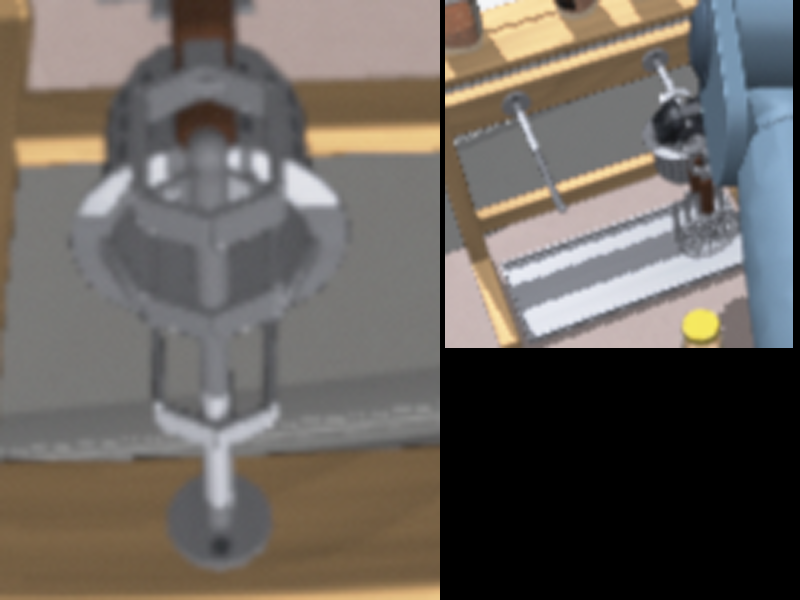

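```bash
python3 - <<'E'
from h import *
p=np.array([0.4704,-0.0457,0.3415])
c=cal('wrist'); s=cal('scene')
root=onz(c,325,280,.255,True); print('root',root, 'infuser top',onz(c,270+215/4,150+430/4,.263,True),'tip',onz(c,270+207/4,150+130/4,.269,True))
print('loopV1',onz(c,270+205/4,150+228/4,.263,True))
print('spare tip',onz(c,507,181,.265,True))
print('scene: spare root',onz(s,200+(517-445)/2.9,140+103/2.9,.255),'tip',onz(s,200+(561-445)/2.9,140+209/2.9,.265),'full root',onz(s,200+(655-445)/2.9,140+60/2.9,.255))
a=np.radians(-8.5); X=np.array([np.cos(a),np.sin(a),0]);Y=np.array([-np.sin(a),np.cos(a),0])
cr=lambda q:((proj(c,q,True)-[270,150])*4).round(0)
for x in(-.057,-.105,-.137):
    o=root+x*X+[0,0,.005]
    print(x,'top',cr(o),'topouter',cr(o+[0,0,.003]),'side-6',cr(o+.016*Y-[0,0,.006]),'bot-43',cr(o-[0,0,.046]))
    if x==-.057: print('flange front',cr(o-.0405*X-[0,0,.062]),'back',cr(o+.0405*X-[0,0,.062]),'L',cr(o+.0405*Y-[0,0,.062]))
E
```

```text
root [ 0.65870402 -0.07030946  0.255     ] infuser top [ 0.59390542 -0.06196364  0.263     ] tip [ 0.48396569 -0.0463861   0.269     ]
loopV1 [ 0.51702994 -0.05194933  0.263     ]
spare tip [0.51304392 0.10597142 0.265     ]
scene: spare root [0.68080643 0.08518297 0.255     ] tip [0.51497708 0.11033837 0.265     ] full root [ 0.65974783 -0.07108089  0.255     ]
-0.057 top [220. 437.] topouter [220. 447.] side-6 [281. 415.] bot-43 [214. 294.]
flange front [210. 151.] back [213. 333.] L [353. 245.]
-0.105 top [219. 327.] topouter [220. 338.] side-6 [288. 303.] bot-43 [212. 177.]
-0.137 top [219. 235.] topouter [219. 246.] side-6 [294. 210.] bot-43 [211.  82.]
```

```bash
python3 -m pendant '[[1,[0,0,0.52],0],[1,[0,0,0.52],0],[1,[0,0,0.52],0],[1,[0,0,0.52],0],[1,[0,0,0.52],0],[1,[0,0,0.52],0],[1,[0,0,0.52],0],[1,[0,0,0.52],0]]'
python3 - <<'E'
from h import *
st(); grab('wrist','w2.png')
im=cv2.imread('pics/w2.png')[130:400,180:470]; cv2.imwrite('pics/c3.png',cv2.resize(im,None,fx=2.2,fy=2.2,interpolation=cv2.INTER_CUBIC))
E
```

```text
time: 12.3
ee_pos: [0.5347, -0.0532, 0.2354]
tcp_rot: [0.219, 2.596, -0.018]
wrist_force: [0.9, 0.6, -0.2]
opening: 0.0857
gripper_force: 0.0
12.3 tcp [ 0.5347 -0.0532  0.2354] grasp [ 0.5251 -0.0522  0.2518] z [ 0.508 -0.056 -0.86 ] y [0.159 0.987 0.03 ] j [-0.38 -0.34  2.18  0.19  0.79 -1.88] F [ 0.9  0.6 -0.2] open 0.0857 0.0
```

View pics/c3.png

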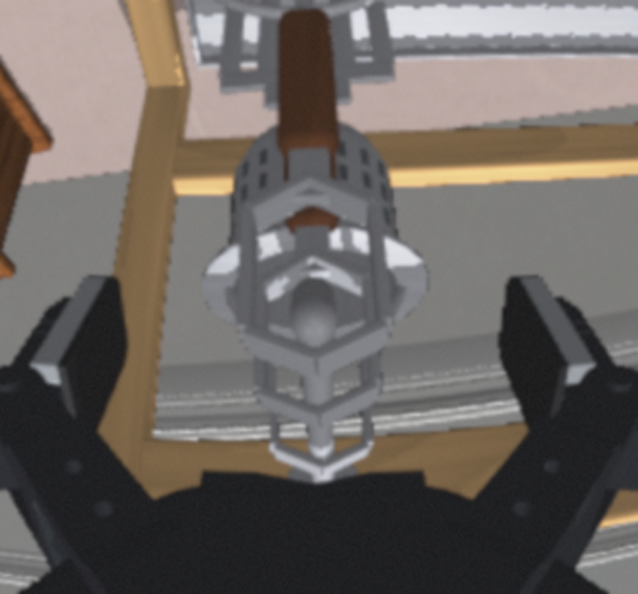

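```bash
python3 -m pendant '[[-0.1,[0.1,0.03,0],0],[-1,[0,0,0],0],[-1,[0,0,0],0],[-1,[0,0,0],0],[-1,[0,0,0],0],[-1,[0,0,0],0],[-1,[0,0,0],0],[-1,[0,0,0],0]]' 40; python3 -c "from h import *; st()"
```

```text
time: 13.35
ee_pos: [0.5319, -0.0517, 0.2346]
tcp_rot: [0.217, 2.596, -0.019]
wrist_force: [-1.3, -1.3, 4.9]
opening: 0.0311
gripper_force: 42.4
13.35 tcp [ 0.5319 -0.0517  0.2346] grasp [ 0.5223 -0.0507  0.2509] z [ 0.508 -0.056 -0.859] y [0.158 0.987 0.029] j [-0.37 -0.35  2.19  0.19  0.79 -1.88] F [-1.3 -1.3  4.9] open 0.0311 42.4
```

```bash
cat >> h.py <<'E'
a_=np.radians(-8.0); X=np.array([np.cos(a_),np.sin(a_),0]);Y=np.array([-np.sin(a_),np.cos(a_),0]);Z=np.array([0,0,1.])
ROOT=np.array([.659,-.0708,.255]); SROOT=np.array([.6815,.085,.255])
def rk(p,o=ROOT):
    d=np.array(p)-o; return np.round([d@X,d@Y,d[2]],4)
E
python3 - <<'E'
from h import *
s=st(); M=R.from_rotvec(s['tcp_rot'])
print(rk(s['ee_pos']-M.as_matrix()[:,2]*.019))
for d,n in((.02*Z,2),(-.07*X,4),(.04*Z,2),(.157*Y,6),(-.04*Z,2),(.123*X,6),(-.02*Z,2)): rows(d,n,0,-1)
E
```

```text
13.35 tcp [ 0.5319 -0.0517  0.2346] grasp [ 0.5223 -0.0507  0.2509] z [ 0.508 -0.056 -0.859] y [0.158 0.987 0.029] j [-0.37 -0.35  2.19  0.19  0.79 -1.88] F [-1.3 -1.3  4.9] open 0.0311 42.4
[-0.1382  0.0009 -0.0041]
[[-1, [-0.17, 0.01, -0.29], 0.0], [-1, [-0.17, 0.01, -0.29], 0.0]]
[[-1, [0.5, -0.01, -0.3], 0.0], [-1, [0.5, -0.01, -0.3], 0.0], [-1, [0.5, -0.01, -0.3], 0.0], [-1, [0.5, -0.01, -0.3], 0.0]]
[[-1, [-0.34, 0.02, -0.57], 0.0], [-1, [-0.34, 0.02, -0.57], 0.0]]
[[-1, [0.03, 0.87, 0.01], 0.0], [-1, [0.03, 0.87, 0.01], 0.0], [-1, [0.03, 0.87, 0.01], 0.0], [-1, [0.03, 0.87, 0.01], 0.0], [-1, [0.03, 0.87, 0.01], 0.0], [-1, [0.03, 0.87, 0.01], 0.0]]
[[-1, [0.34, -0.02, 0.57], 0.0], [-1, [0.34, -0.02, 0.57], 0.0]]
[[-1, [-0.59, 0.01, 0.35], 0.0], [-1, [-0.59, 0.01, 0.35], 0.0], [-1, [-0.59, 0.01, 0.35], 0.0], [-1, [-0.59, 0.01, 0.35], 0.0], [-1, [-0.59, 0.01, 0.35], 0.0], [-1, [-0.59, 0.01, 0.35], 0.0]]
[[-1, [0.17, -0.01, 0.29], 0.0], [-1, [0.17, -0.01, 0.29], 0.0]]
```

```bash
python3 -m pendant '[[-1,[-0.17,0.01,-0.29],0],[-1,[-0.17,0.01,-0.29],0],[-1,[0,0,0],0],[-1,[0.5,-0.01,-0.3],0],[-1,[0.5,-0.01,-0.3],0],[-1,[0.5,-0.01,-0.3],0],[-1,[0.5,-0.01,-0.3],0],[-1,[0,0,0],0]]'; python3 - <<'E'
from h import *
s=st(); grab('wrist','w3.png')
im=cv2.imread('pics/w3.png')[20:400,130:510]; cv2.imwrite('pics/c4.png',cv2.resize(im,None,fx=1.5,fy=1.5,interpolation=cv2.INTER_CUBIC))
E
```

```text
time: 14.35
ee_pos: [0.4615, -0.0414, 0.2537]
tcp_rot: [0.218, 2.598, -0.018]
wrist_force: [-0.9, -0.4, -0.9]
opening: 0.0308
gripper_force: 41.6
14.35 tcp [ 0.4615 -0.0414  0.2537] grasp [ 0.4519 -0.0403  0.2701] z [ 0.507 -0.055 -0.86 ] y [0.158 0.987 0.03 ] j [-0.43 -0.61  2.32  0.2   0.93 -1.91] F [-0.9 -0.4 -0.9] open 0.0308 41.6
```

View pics/c4.png

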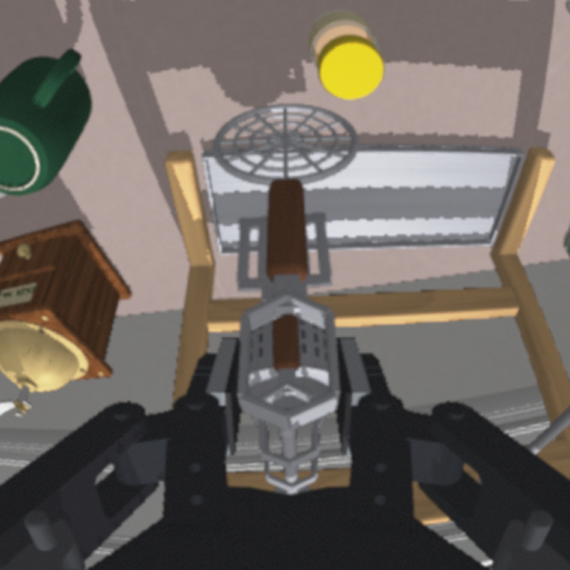

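```bash
python3 -m pendant '[[-1,[-0.34,0.02,-0.57],0],[-1,[-0.34,0.02,-0.57],0],[-1,[0.03,0.87,0.01],0],[-1,[0.03,0.87,0.01],0],[-1,[0.03,0.87,0.01],0],[-1,[0.03,0.87,0.01],0],[-1,[0.03,0.87,0.01],0],[-1,[0.03,0.87,0.01],0]]'
python3 -m pendant '[[-1,[0,0,0],0],[-1,[0.34,-0.02,0.57],0],[-1,[0.34,-0.02,0.57],0],[-1,[0,0,0],0],[-1,[0,0,0],0],[-1,[0,0,0],0],[-1,[0,0,0],0],[-1,[0,0,0],0]]'
python3 - <<'E'
from h import *
s=st(); M=R.from_rotvec(s['tcp_rot']); g=s['ee_pos']-M.as_matrix()[:,2]*.019; print(rk(g,SROOT))
im,c=grab('wrist','w4.png'); print('pred spare tip',proj(c,SROOT-.167*X+.01*Z,True),'arm -100',proj(c,SROOT-.1*X,True),'root',proj(c,SROOT,True))
cv2.imwrite('pics/c5.png',cv2.resize(im[150:400,200:450],None,fx=2.3,fy=2.3,interpolation=cv2.INTER_CUBIC))
E
```

```text
time: 15.4
ee_pos: [0.4839, 0.115, 0.2941]
tcp_rot: [0.217, 2.598, -0.017]
wrist_force: [-0.1, -0.3, -0.6]
opening: 0.0311
gripper_force: 41.6
time: 16.4
ee_pos: [0.4832, 0.1138, 0.2548]
tcp_rot: [0.217, 2.597, -0.018]
wrist_force: [-0.6, -0.5, -0.9]
opening: 0.0311
gripper_force: 41.6
16.4 tcp [0.4832 0.1138 0.2548] grasp [0.4736 0.1148 0.2712] z [ 0.507 -0.055 -0.86 ] y [0.158 0.987 0.03 ] j [ 0.04 -0.46  2.23 -0.1   0.85 -1.31] F [-0.6 -0.5 -0.9] open 0.0311 41.6
[-0.21    0.0006  0.0162]
pred spare tip [323.16272089 303.90367284] arm -100 [324.02657448 323.79317363] root [325.17140158 352.22992746]
```

View pics/c5.png

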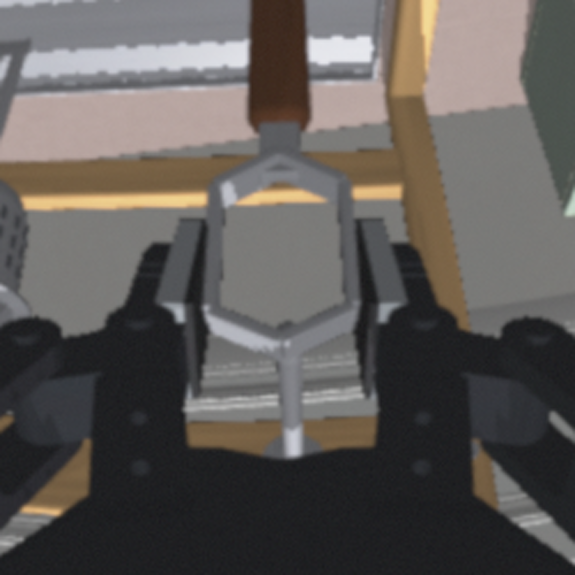

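```bash
python3 -m pendant '[[-1,[0,0.03,0],0],[-1,[-0.4,0.01,0.23],0],[-1,[-0.4,0.01,0.23],0],[-1,[-0.4,0.01,0.23],0],[-1,[-0.4,0.01,0.23],0],[-1,[0,0,0],0],[-1,[0,0,0],0],[-1,[0,0,0],0]]'
python3 - <<'E'
from h import *
s=st(); M=R.from_rotvec(s['tcp_rot']); g=s['ee_pos']-M.as_matrix()[:,2]*.019; print(rk(g,SROOT))
E
```

```text
time: 17.45
ee_pos: [0.5377, 0.1072, 0.2551]
tcp_rot: [0.217, 2.598, -0.017]
wrist_force: [0.1, -0.2, -0.9]
opening: 0.031
gripper_force: 41.6
17.45 tcp [0.5377 0.1072 0.2551] grasp [0.5281 0.1083 0.2714] z [ 0.506 -0.055 -0.861] y [0.158 0.987 0.03 ] j [ 0.02 -0.3   2.11 -0.09  0.8  -1.34] F [ 0.1 -0.2 -0.9] open 0.031 41.6
[-0.1552  0.0017  0.0164]
```

```bash
python3 -m pendant '[[-1,[-0.5,0,0.3],0],[-1,[-0.5,0,0.3],0],[-1,[-0.5,0,0.3],0],[-1,[-0.5,0,0.3],0],[-1,[0.08,0,0.14],0],[-1,[0.17,0,0.29],0],[-1,[0.08,0,0.14],0],[-1,[0,0,0],0]]'
python3 - <<'E'
from h import *
s=st(); M=R.from_rotvec(s['tcp_rot']); g=s['ee_pos']-M.as_matrix()[:,2]*.019; print(rk(g,SROOT))
E
```

```text
time: 18.45
ee_pos: [0.6072, 0.097, 0.2351]
tcp_rot: [0.217, 2.597, -0.017]
wrist_force: [0.8, 1.4, 0.6]
opening: 0.0311
gripper_force: 41.7
18.45 tcp [0.6072 0.097  0.2351] grasp [0.5976 0.098  0.2514] z [ 0.507 -0.054 -0.86 ] y [0.157 0.987 0.03 ] j [-0.   -0.1   1.99 -0.08  0.73 -1.36] F [0.8 1.4 0.6] open 0.0311 41.7
[-0.0849  0.0012 -0.0036]
```

```bash
python3 -m pendant '[[-1,[0.02,0,0.03],0],[0.1,[0,0,0],0],[1,[0,0,0],0],[1,[0,0,0],0],[1,[0,0,0],0],[1,[0,0,0],0],[1,[0,0,-0.4],0],[1,[0,0,-0.6],0]]'
python3 - <<'E'
from h import *
s=st(); M=R.from_rotvec(s['tcp_rot']); g=s['ee_pos']-M.as_matrix()[:,2]*.019; print(rk(g,SROOT))
im,c=grab('wrist','w5.png'); im2,_=grab('scene','s5.png')
o=np.zeros((500,800,3),np.uint8); o[:500,:410]=cv2.resize(im[100:350,220:425],None,fx=2,fy=2); o[:500,415:795]=cv2.resize(im2[100:300,170:322],None,fx=2.5,fy=2.5)
cv2.imwrite('pics/c6.png',o)
E
```

```text
time: 19.45
ee_pos: [0.5917, 0.0983, 0.26]
tcp_rot: [0.217, 2.599, -0.018]
wrist_force: [0.1, 0.3, -0.1]
opening: 0.0849
gripper_force: 0.0
19.45 tcp [0.5917 0.0983 0.26  ] grasp [0.5821 0.0993 0.2764] z [ 0.506 -0.055 -0.861] y [0.158 0.987 0.03 ] j [-0.   -0.17  2.   -0.08  0.78 -1.36] F [ 0.1  0.3 -0.1] open 0.0849 0.0
[-0.1005  0.0004  0.0214]
```

View pics/c6.png

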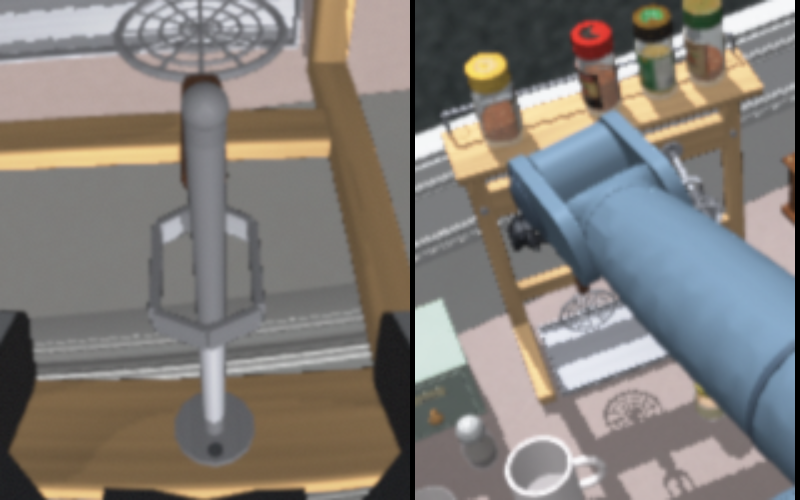

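```bash
python3 - <<'E'
from h import *
c=cal('wrist'); s=st(); M=R.from_rotvec(s['tcp_rot']); rel=M.inv().apply(c['origin']-s['ee_pos']); relR=M.inv()*R.from_rotvec(c['attitude']); print('cam in tool',rel.round(4))
M2=R.from_rotvec([0.219,2.596,-0.018]); c2=dict(c); c2['origin']=np.array([.5347,-.0532,.2354])+M2.apply(rel); c2['attitude']=(M2*relR).as_rotvec()
for n,u in(('front',(317,367)),('second',(318,414)),('inf',(320,478))):
    print(n,rk(onz(c2,180+u[0]/2.2,130+u[1]/2.2,.263,True)))
# next: to pre-grasp of loop 2 at x=-.106
g=s['ee_pos']-M.as_matrix()[:,2]*.019
tgt=ROOT-.106*X+.0009*Y-.0055*Z; pre=tgt-M.as_matrix()[:,2]*.10
w1=g-M.as_matrix()[:,2]*.07
rows(w1-g,4); rows(pre-w1,8); rows(tgt-pre,8)
E
```

```text
19.55 tcp [0.5928 0.0985 0.2628] grasp [0.5831 0.0996 0.2791] z [ 0.511 -0.055 -0.858] y [0.157 0.987 0.031] j [-0.   -0.17  1.99 -0.08  0.78 -1.36] F [ 0.5  0.1 -0.2] open 0.0854 0.0
cam in tool [ 0.079  -0.0008 -0.1421]
front [-0.1426 -0.0002  0.008 ]
second [-0.115  -0.0003  0.008 ]
inf [-0.0543 -0.0004  0.008 ]
[[1, [-0.0, -0.0, -0.58], 0.0], [1, [-0.0, -0.0, -0.58], 0.0], [1, [-0.0, -0.0, -0.58], 0.0], [1, [-0.0, -0.0, -0.58], 0.0]]
[[1, [0.07, -0.66, -0.05], 0.0], [1, [0.07, -0.66, -0.05], 0.0], [1, [0.07, -0.66, -0.05], 0.0], [1, [0.07, -0.66, -0.05], 0.0], [1, [0.07, -0.66, -0.05], 0.0], [1, [0.07, -0.66, -0.05], 0.0], [1, [0.07, -0.66, -0.05], 0.0], [1, [0.07, -0.66, -0.05], 0.0]]
[[1, [0.0, -0.0, 0.42], 0.0], [1, [0.0, -0.0, 0.42], 0.0], [1, [0.0, -0.0, 0.42], 0.0], [1, [0.0, -0.0, 0.42], 0.0], [1, [0.0, -0.0, 0.42], 0.0], [1, [0.0, -0.0, 0.42], 0.0], [1, [0.0, -0.0, 0.42], 0.0], [1, [0.0, -0.0, 0.42], 0.0]]
```

```bash
python3 -m pendant '[[1,[0,0,-0.58],0],[1,[0,0,-0.58],0],[1,[0,0,-0.58],0],[1,[0,0,-0.58],0],[1,[0.07,-0.66,-0.05],0],[1,[0.07,-0.66,-0.05],0],[1,[0.07,-0.66,-0.05],0],[1,[0.07,-0.66,-0.05],0]]'
python3 -m pendant '[[1,[0.07,-0.66,-0.05],0],[1,[0.07,-0.66,-0.05],0],[1,[0.07,-0.66,-0.05],0],[1,[0.07,-0.66,-0.05],0],[1,[0,0,0],0],[1,[0,0,0.4],0],[1,[0,0,0.4],0],[1,[0,0,0.4],0]]'
python3 - <<'E'
from h import *
s=st(); M=R.from_rotvec(s['tcp_rot']); g=s['ee_pos']-M.as_matrix()[:,2]*.019; print(rk(g)); grab('wrist','w6.png')
tgt=ROOT-.107*X+.0009*Y-.0055*Z; rows(tgt-g,5)
E
```

```text
time: 20.55
ee_pos: [0.5338, 0.0251, 0.3189]
tcp_rot: [0.217, 2.597, -0.018]
wrist_force: [0.1, 0.9, -0.3]
opening: 0.0854
gripper_force: 0.0
time: 21.55
ee_pos: [0.5301, -0.0524, 0.2842]
tcp_rot: [0.216, 2.599, -0.017]
wrist_force: [0.3, 0.3, -0.1]
opening: 0.0853
gripper_force: 0.0
21.55 tcp [ 0.5301 -0.0524  0.2842] grasp [ 0.5205 -0.0513  0.3006] z [ 0.506 -0.054 -0.861] y [0.157 0.987 0.03 ] j [-0.38 -0.4   2.13  0.18  0.9  -1.86] F [ 0.3  0.3 -0.1] open 0.0853 0.0
[-0.1398  0.      0.0456]
[[1, [-0.02, -0.0, 0.4], 0.0], [1, [-0.02, -0.0, 0.4], 0.0], [1, [-0.02, -0.0, 0.4], 0.0], [1, [-0.02, -0.0, 0.4], 0.0], [1, [-0.02, -0.0, 0.4], 0.0]]
```

```bash
python3 -m pendant '[[1,[-0.02,0,0.4],0],[1,[-0.02,0,0.4],0],[1,[-0.02,0,0.4],0],[1,[-0.02,0,0.4],0],[1,[-0.02,0,0.4],0],[1,[0,0,0],0],[-1,[0,0,0],0],[-1,[0,0,0],0]]' 40
python3 - <<'E'
from h import *
s=st(); M=R.from_rotvec(s['tcp_rot']); g=s['ee_pos']-M.as_matrix()[:,2]*.019; print(rk(g)); grab('wrist','w7.png')
E
python3 -m pendant '[[-1,[0,0,0],0],[-1,[0,0,0],0],[-1,[0,0,0],0],[-1,[-0.17,0.01,-0.29],0],[-1,[-0.17,0.01,-0.29],0],[-1,[0,0,0],0],[-1,[0,0,0],0],[-1,[0,0,0],0]]'
python3 - <<'E'
from h import *
s=st(); M=R.from_rotvec(s['tcp_rot']); g=s['ee_pos']-M.as_matrix()[:,2]*.019; print(rk(g)); grab('wrist','w8.png')
for d,n in((-.1*X,5),): rows(d,n,0,-1)
E
```

```text
time: 22.6
ee_pos: [0.5629, -0.0568, 0.2362]
tcp_rot: [0.217, 2.597, -0.018]
wrist_force: [0.2, -0.4, 0.3]
opening: 0.0514
gripper_force: 0.0
22.6 tcp [ 0.5629 -0.0568  0.2362] grasp [ 0.5533 -0.0558  0.2525] z [ 0.507 -0.055 -0.86 ] y [0.158 0.987 0.03 ] j [-0.36 -0.25  2.11  0.18  0.77 -1.86] F [ 0.2 -0.4  0.3] open 0.0514 0.0
[-0.1068  0.0002 -0.0025]
time: 23.65
ee_pos: [0.5624, -0.0567, 0.2551]
tcp_rot: [0.217, 2.599, -0.017]
wrist_force: [-0.3, 0.2, -0.5]
opening: 0.0312
gripper_force: 39.6
23.65 tcp [ 0.5624 -0.0567  0.2551] grasp [ 0.5528 -0.0556  0.2715] z [ 0.506 -0.055 -0.861] y [0.158 0.987 0.03 ] j [-0.36 -0.28  2.09  0.18  0.81 -1.85] F [-0.3  0.2 -0.5] open 0.0312 39.6
[-0.1073  0.0002  0.0165]
[[-1, [0.57, -0.01, -0.34], 0.0], [-1, [0.57, -0.01, -0.34], 0.0], [-1, [0.57, -0.01, -0.34], 0.0], [-1, [0.57, -0.01, -0.34], 0.0], [-1, [0.57, -0.01, -0.34], 0.0]]
```

```bash
python3 -m pendant '[[-1,[0.57,-0.01,-0.34],0],[-1,[0.57,-0.01,-0.34],0],[-1,[0.57,-0.01,-0.34],0],[-1,[0.57,-0.01,-0.34],0],[-1,[0.57,-0.01,-0.34],0],[-1,[0,0,0],0],[-1,[-0.34,0.02,-0.57],0],[-1,[-0.34,0.02,-0.57],0]]'
python3 -m pendant '[[-1,[0.03,0.88,0.01],0],[-1,[0.03,0.88,0.01],0],[-1,[0.03,0.88,0.01],0],[-1,[0.03,0.88,0.01],0],[-1,[0.03,0.88,0.01],0],[-1,[0.03,0.88,0.01],0],[-1,[0,0,0],0],[-1,[0,0,0],0]]'
python3 - <<'E'
from h import *
s=st(); M=R.from_rotvec(s['tcp_rot']); g=s['ee_pos']-M.as_matrix()[:,2]*.019; print(rk(g,SROOT)); im,c=grab('wrist','w9.png')
t=SROOT-.21*X+.0015*Y+.0165*Z; rows(t-g,3,0,-1); rows(.082*X,5,0,-1); rows(-.02*Z,2,0,-1)
E
```

```text
time: 24.7
ee_pos: [0.4647, -0.0426, 0.2962]
tcp_rot: [0.218, 2.598, -0.017]
wrist_force: [0.3, -0.3, -1.5]
opening: 0.0313
gripper_force: 39.8
time: 25.7
ee_pos: [0.4859, 0.1144, 0.2961]
tcp_rot: [0.217, 2.599, -0.018]
wrist_force: [-0.2, 0.1, -1.0]
opening: 0.031
gripper_force: 40.1
25.7 tcp [0.4859 0.1144 0.2961] grasp [0.4763 0.1154 0.3124] z [ 0.506 -0.055 -0.861] y [0.158 0.987 0.03 ] j [ 0.04 -0.48  2.17 -0.1   0.93 -1.32] F [-0.2  0.1 -1. ] open 0.031 40.1
[-0.2074  0.0015  0.0574]
[[-1, [0.26, -0.01, 0.38], 0.0], [-1, [0.26, -0.01, 0.38], 0.0], [-1, [0.26, -0.01, 0.38], 0.0]]
[[-1, [-0.47, 0.01, 0.28], 0.0], [-1, [-0.47, 0.01, 0.28], 0.0], [-1, [-0.47, 0.01, 0.28], 0.0], [-1, [-0.47, 0.01, 0.28], 0.0], [-1, [-0.47, 0.01, 0.28], 0.0]]
[[-1, [0.17, -0.01, 0.29], 0.0], [-1, [0.17, -0.01, 0.29], 0.0]]
```

```bash
python3 -m pendant '[[-1,[0.26,0,0.38],0],[-1,[0.26,0,0.38],0],[-1,[0.26,0,0.38],0],[-1,[0,0,0],0],[-1,[-0.47,0.01,0.28],0],[-1,[-0.47,0.01,0.28],0],[-1,[-0.47,0.01,0.28],0],[-1,[0,0,0],0]]'
python3 - <<'E'
from h import *
s=st(); M=R.from_rotvec(s['tcp_rot']); g=s['ee_pos']-M.as_matrix()[:,2]*.019; print(rk(g,SROOT))
E
```

```text
time: 26.75
ee_pos: [0.5326, 0.1091, 0.2552]
tcp_rot: [0.218, 2.598, -0.018]
wrist_force: [-0.9, 0.1, -2.3]
opening: 0.0311
gripper_force: 40.1
26.75 tcp [0.5326 0.1091 0.2552] grasp [0.523  0.1101 0.2716] z [ 0.507 -0.055 -0.86 ] y [0.158 0.987 0.03 ] j [ 0.03 -0.32  2.12 -0.1   0.8  -1.33] F [-0.9  0.1 -2.3] open 0.0311 40.1
[-0.1605  0.0028  0.0166]
```

```bash
python3 -m pendant '[[-1,[-0.47,-0.01,0.28],0],[-1,[-0.47,-0.02,0.28],0],[-1,[0,0,0],0],[-1,[0.08,0,0.14],0],[-1,[0.17,0,0.29],0],[-1,[0.09,0,0.15],0],[-1,[0,0,0],0],[-1,[0,0,0],0]]'
python3 - <<'E'
from h import *
s=st(); M=R.from_rotvec(s['tcp_rot']); g=s['ee_pos']-M.as_matrix()[:,2]*.019; print(rk(g,SROOT))
E
```

```text
time: 27.75
ee_pos: [0.5651, 0.1039, 0.2362]
tcp_rot: [0.217, 2.595, -0.017]
wrist_force: [-3.3, -0.4, 4.5]
opening: 0.0309
gripper_force: 40.7
27.75 tcp [0.5651 0.1039 0.2362] grasp [0.5554 0.105  0.2525] z [ 0.51  -0.055 -0.859] y [0.157 0.987 0.03 ] j [ 0.01 -0.21  2.08 -0.09  0.74 -1.34] F [-3.3 -0.4  4.5] open 0.0309 40.7
[-0.1276  0.0022 -0.0025]
```

Loop is seated on the rod (upward force). Release and back off.

```bash
python3 -m pendant '[[0.1,[0,0,0],0],[1,[0,0,0],0],[1,[0,0,0],0],[1,[0,0,0],0],[1,[0,0,-0.4],0],[1,[0,0,-0.8],0],[1,[0,0,-0.8],0],[1,[0,0,-0.8],0]]'
python3 - <<'E'
from h import *
s=st(); M=R.from_rotvec(s['tcp_rot']); g=s['ee_pos']-M.as_matrix()[:,2]*.019; print(rk(g,SROOT))
im,c=grab('wrist','w10.png'); st()
o=np.zeros((400,800,3),np.uint8); o[:,:]=cv2.resize(im[0:320,0:640],(800,400))
cv2.imwrite('pics/c7.png',o)
# white mug rim: bright mask blobs
hsv=cv2.cvtColor(im,cv2.COLOR_BGR2HSV); m=((hsv[...,2]>190)&(hsv[...,1]<25)).astype(np.uint8)
n,l,stt,ce=cv2.connectedComponentsWithStats(m)
for i in range(1,n):
    if stt[i,4]>60: print(stt[i],ce[i].round())
E
```

```text
time: 28.75
ee_pos: [0.5212, 0.1085, 0.3084]
tcp_rot: [0.217, 2.597, -0.017]
wrist_force: [0.5, -0.4, 0.3]
opening: 0.0852
gripper_force: 0.0
28.75 tcp [0.5212 0.1085 0.3084] grasp [0.5116 0.1096 0.3248] z [ 0.507 -0.055 -0.86 ] y [0.158 0.987 0.03 ] j [ 0.03 -0.4   2.09 -0.09  0.92 -1.35] F [ 0.5 -0.4  0.3] open 0.0852 0.0
[-0.1717  0.0007  0.0698]
28.8 tcp [0.5218 0.1089 0.3122] grasp [0.5121 0.1099 0.3285] z [ 0.512 -0.054 -0.857] y [0.157 0.987 0.031] j [ 0.03 -0.4   2.08 -0.09  0.92 -1.35] F [1.3 0.5 3.8] open 0.0852 0.0
[408   0  67  21 345] [439.  12.]
[   0   12   55  128 3281] [20. 75.]
[532  47  39  26 732] [553.  60.]
[469  63  19  17 241] [478.  71.]
[ 166   75  194   39 4322] [262.  92.]
[  0 116  24  48 544] [  9. 143.]
[347 123  12  12 115] [353. 128.]
[ 183  126  108   19 1037] [236. 135.]
[ 444  132  146   64 7161] [513. 161.]
[  1 192  20  17 181] [ 11. 200.]
[174 199  25  13 111] [186. 205.]
[ 42 240  23  11 118] [ 54. 246.]
[323 264   5  27 106] [325. 277.]
[160 268  20  22 125] [170. 275.]
[533 284 107  43 285] [585. 307.]
[540 295 100  42 191] [589. 317.]
[  0 322  98  27 181] [ 52. 337.]
```

```bash
python3 - <<'E'
from h import *
im=cv2.imread('pics/w10.png'); c=cal('wrist')
hsv=cv2.cvtColor(im,cv2.COLOR_BGR2HSV)
m=((hsv[...,0]<15)&(hsv[...,1]>90)&(hsv[...,2]<110)&(hsv[...,2]>25)).astype(np.uint8)
n,l,s,ce=cv2.connectedComponentsWithStats(m)
for i in range(1,n):
    if s[i,4]>80: print('brown',s[i],ce[i].round())
for x in(-.085,-.128): print('pred handle top/bot',proj(c,SROOT+x*X-.055*Z,True).round(),proj(c,SROOT+x*X-.11*Z,True).round())
for n_,f in(('scene','scene0.png'),('side','side0.png')):
    k=cal(n_); g=cv2.imread('pics/'+f); p=proj(k,[.432,.24,.09]).round().astype(int); print(n_,p)
    sub=g[p[1]-16:p[1]+42:2,p[0]-24:p[0]+32:2]; hs=cv2.cvtColor(g,cv2.COLOR_BGR2HSV)
    S=hs[p[1]-16:p[1]+42:2,p[0]-24:p[0]+32:2]
    print('\n'.join(' '.join('%3d'%v for v in row) for row in S[...,2])); 
E
```

```text
brown [309 132  21  47 636] [317. 153.]
brown [  46  137   98   72 2870] [102. 172.]
brown [ 31 249  12  16 108] [ 37. 257.]
pred handle top/bot [319. 198.] [318. 160.]
pred handle top/bot [318. 164.] [317. 127.]
scene [221 286]
116 129 130 142 211 213 215 215 215 214 213 216 216 213 215 215 213 148 130 132 130 175 217 215 217 215 216 211
108 132 129 130 191 215 213 214 215 215 216 215 215 215 215 216 216 184 133 132 132 137 206 218 216 198 187 141
101 115 129 129 165 212 213 213 214 218 229 238 241 240 228 219 215 212 151 132 132 131 144 197 159 135 132 132
104 101 112 130 142 209 213 216 233 245 235 198 193 206 248 250 229 214 209 138 131 130 132 134 132 131 132 132
106 104 101 129 129 190 217 245 226 157 146 150 153 156 158 184 248 223 218 167 131 132 131 131 132 132 132 131
108 105  90 121 129 146 242 177 138 142 146 148 152 155 156 158 181 244 219 209 136 131 131 131 131 131 131 131
111  98  86 124 129 215 221 135 137 140 144 148 151 154 156 157 156 251 222 232 232 169 166 134 131 131 130 133
 95  86 107 129 131 247 152 133 136 139 142 146 149 152 156 157 157 250 251 253 245 217
[... 4939 characters left out ...]
 158 151 153 126 116 131 140
206 205 206 206 207 200 157 146 148 148 148 148 148 149 149 149 148 179 209 200 165 149 151 151 126 115 118 126
206 206 206 206 206 181 148 148 148 148 148 149 149 150 149 150 151 195 210 211 181 151 151 153 136 117 117 117
206 206 206 207 201 159 148 149 148 149 149 150 148 150 150 149 163 207 211 201 171 150 150 161 158 118 118 118
206 206 206 207 192 150 148 149 149 150 150 149 150 149 150 150 155 188 192 160 151 151 151 152 135 115 118 119
205 205 205 207 177 146 148 147 149 149 149 149 150 150 151 160 179 179 161 150 151 151 151 152 134 116 116 119
205 206 206 206 176 147 148 148 148 150 149 149 149 150 154 192 211 196 160 151 151 150 150 151 142 117 117 119
```

```bash
cat >> h.py <<'E'
def ring(k,g,c0,thr,lo=.030,hi=.043,fish=False,z=.09):
    v=cv2.cvtColor(g,cv2.COLOR_BGR2HSV)[...,2]; ys,xs=np.where(v>thr)
    P=np.array([onz(k,x,y,z,fish)[:2] for x,y in zip(xs,ys) if np.hypot(*(np.array([x,y])-proj(k,[*c0,z],fish)))<60])
    c=np.array(c0)
    for _ in range(10):
        d=np.hypot(*(P-c).T); Q=P[(d>lo)&(d<hi)]
        A=np.c_[2*Q,np.ones(len(Q))]; s=np.linalg.lstsq(A,(Q**2).sum(1),rcond=None)[0]; c=s[:2]
    return c.round(4),round(float(np.sqrt(s[2]+c@c)),4),len(Q)
E
python3 - <<'E'
from h import *
for t in(225,235): print('scene',ring(cal('scene'),cv2.imread('pics/scene0.png'),(.432,.241),t))
for t in(205,212): print('side',ring(cal('side'),cv2.imread('pics/side0.png'),(.432,.241),t))
s=r.observe(); M=R.from_rotvec(s['tcp_rot']); g=s['ee_pos']-M.as_matrix()[:,2]*.019
# infuser target: front of rail -.057, grip 15 mm below arm
tgt=ROOT-.057*X+.0005*Y-.010*Z; pre=tgt-M.as_matrix()[:,2]*.10; w=pre.copy(); w=w
mid=g-.03*X+.02*Z
print(rk(g),rk(pre)); rows(pre-.05*X-g,8); rows(.05*X,2); rows(tgt-pre,6)
E
```

```text
scene (array([0.4368, 0.2424]), 0.037, 155)
scene (array([0.4365, 0.2427]), 0.0369, 111)
side (array([0.4346, 0.2418]), 0.0369, 104)
side (array([0.4347, 0.2418]), 0.0373, 80)
[-0.1707  0.1585  0.0735] [-0.1085 -0.0012  0.0757]
[[1, [-0.07, -0.66, 0.01], 0.0], [1, [-0.07, -0.66, 0.01], 0.0], [1, [-0.07, -0.66, 0.01], 0.0], [1, [-0.07, -0.66, 0.01], 0.0], [1, [-0.07, -0.66, 0.01], 0.0], [1, [-0.07, -0.66, 0.01], 0.0], [1, [-0.07, -0.66, 0.01], 0.0], [1, [-0.07, -0.66, 0.01], 0.0]]
[[1, [-0.71, 0.02, 0.43], 0.0], [1, [-0.71, 0.02, 0.43], 0.0]]
[[1, [-0.0, 0.0, 0.56], 0.0], [1, [-0.0, 0.0, 0.56], 0.0], [1, [-0.0, 0.0, 0.56], 0.0], [1, [-0.0, 0.0, 0.56], 0.0], [1, [-0.0, 0.0, 0.56], 0.0], [1, [-0.0, 0.0, 0.56], 0.0]]
```

```bash
python3 -m pendant '[[1,[-0.07,-0.66,0.01],0],[1,[-0.07,-0.66,0.01],0],[1,[-0.07,-0.66,0.01],0],[1,[-0.07,-0.66,0.01],0],[1,[-0.07,-0.66,0.01],0],[1,[-0.07,-0.66,0.01],0],[1,[-0.07,-0.66,0.01],0],[1,[-0.07,-0.66,0.01],0]]'
python3 - <<'E'
from h import *
st(); im,c=grab('wrist','w11.png'); s=st(); M=R.from_rotvec(s['tcp_rot']); g=s['ee_pos']-M.as_matrix()[:,2]*.019
tgt=ROOT-.057*X+.0005*Y-.010*Z; pre=tgt-M.as_matrix()[:,2]*.10; print(rk(g),rk(pre)); rows(pre-g,2); rows(tgt-pre,5)
for x in(-.055,-.06): print(x,'arch apex front edge outer pred',proj(c,ROOT+(x-.005)*X+.008*Z,True),'back',proj(c,ROOT+(x+.005)*X+.008*Z,True))
print('root',proj(c,ROOT,True))
v=cv2.cvtColor(im,cv2.COLOR_BGR2GRAY); u=int(proj(c,ROOT-.05*X,True)[0]); print(u)
for y in range(215,330,3): print(y,v[y,u-26:u+28:3])
E
```

```text
time: 29.8
ee_pos: [0.5121, -0.0512, 0.3088]
tcp_rot: [0.217, 2.597, -0.018]
wrist_force: [-0.2, 0.1, 0.5]
opening: 0.0852
gripper_force: 0.0
29.8 tcp [ 0.5121 -0.0512  0.3088] grasp [ 0.5025 -0.0502  0.3251] z [ 0.507 -0.055 -0.86 ] y [0.158 0.987 0.03 ] j [-0.39 -0.47  2.14  0.18  0.97 -1.86] F [-0.2  0.1  0.5] open 0.0852 0.0
29.85 tcp [ 0.5122 -0.053   0.3089] grasp [ 0.5025 -0.0519  0.3252] z [ 0.507 -0.057 -0.86 ] y [0.16  0.987 0.029] j [-0.4  -0.47  2.14  0.17  0.97 -1.86] F [ 0.6 -1.7  0.2] open 0.0854 0.0
[-0.1576 -0.003   0.0702] [-0.108  -0.0009  0.076 ]
[[1, [-0.76, 0.06, 0.34], 0.0], [1, [-0.76, 0.06, 0.34], 0.0]]
[[1, [-0.0, 0.0, 0.67], 0.0], [1, [-0.0, 0.0, 0.67], 0.0], [1, [-0.0, 0.0, 0.67], 0.0], [1, [-0.0, 0.0, 0.67], 0.0], [1, [-0.0, 0.0, 0.67], 0.0]]
-0.055 arch apex front edge outer pred [324.43151794 267.34150064] back [324.5680842  272.92297659]
-0.06 arch apex front edge outer pred [324.35967303 264.40861576] back [324.5009523  270.17822101]
root [324.86169183 288.99902726]
324
215 [ 93  97  96  97  98  97  95 116 134 131 104  94  95  94  95  93  89 103]
218 
[... 2259 characters left out ...]
05 [101  99 100  99 100  98  98  98  99  99 100 102 101 103 101 103 102 101]
308 [102 102 102 102 101 101 101 100 101 101 101 102 102 102 101 103 102 103]
311 [116 115 116 116 118 120 121 123 126 127 131 132 135 137 141 147 150 155]
314 [188 190 189 190 192 195 196 198 199 200 201 202 200 201 202 202 204 203]
317 [201 201 192 192 190 185 190 189 190 191 191 191 170 162 145 141 145 143]
320 [131 131 131 131 130 131 131 130 131 130 130 130 131 130 131 130 130 131]
323 [129 130 130 131 131 131 131 130 129 130 131 130 130 131 130 130 131 130]
326 [130 131 131 130 130 130 131 130 130 130 131 129 128 127 127 128 124 121]
329 [127 127 127 123 123 123 124 126 128 130 130 136 139 144 138 134 133 124]
```

```bash
python3 -m pendant '[[1,[-0.74,0.05,0.33],0],[1,[-0.73,0.05,0.33],0],[1,[0,0,0.67],0],[1,[0,0,0.67],0],[1,[0,0,0.67],0],[1,[0,0,0.6],0],[1,[0,0,0.4],0],[1,[0,0,0],0]]'
python3 - <<'E'
from h import *
s=st(); M=R.from_rotvec(s['tcp_rot']); g=s['ee_pos']-M.as_matrix()[:,2]*.019
print(rk(g)); tgt=ROOT-.059*X+.0005*Y-.010*Z; rows(tgt-g,1)
E
```

```text
time: 30.85
ee_pos: [0.6057, -0.06, 0.2355]
tcp_rot: [0.217, 2.6, -0.017]
wrist_force: [-0.0, -0.5, 0.1]
opening: 0.0853
gripper_force: 0.0
30.85 tcp [ 0.6057 -0.06    0.2355] grasp [ 0.5961 -0.059   0.2519] z [ 0.505 -0.054 -0.861] y [0.158 0.987 0.03 ] j [-0.33 -0.13  2.01  0.17  0.75 -1.83] F [-0.  -0.5  0.1] open 0.0853 0.0
[-0.064   0.0029 -0.0031]
[[1, [-0.03, -0.09, 0.28], 0.0]]
```

```bash
python3 -m pendant '[[1,[-0.03,-0.08,0.28],0],[0,[0,0,0],0],[-1,[0,0,0],0],[-1,[0,0,0],0],[-1,[0,0,0],0],[-1,[0,0,0],0],[-1,[0,0,0],0],[-1,[0,0,0],0]]' 60
python3 - <<'E'
from h import *
s=st(); M=R.from_rotvec(s['tcp_rot']); g=s['ee_pos']-M.as_matrix()[:,2]*.019
print(rk(g)); rows(.016*Z,2,0,-1); rows(-.16*X,8,0,-1)
E
```

```text
time: 31.85
ee_pos: [0.6109, -0.0632, 0.2302]
tcp_rot: [0.217, 2.597, -0.018]
wrist_force: [-0.3, 1.8, 4.1]
opening: 0.0314
gripper_force: 59.6
31.85 tcp [ 0.6109 -0.0632  0.2302] grasp [ 0.6012 -0.0622  0.2465] z [ 0.508 -0.055 -0.86 ] y [0.158 0.987 0.03 ] j [-0.34 -0.11  2.01  0.17  0.73 -1.84] F [-0.3  1.8  4.1] open 0.0314 59.6
[-0.0584  0.0005 -0.0085]
[[-1, [-0.14, 0.01, -0.23], 0.0], [-1, [-0.14, 0.01, -0.23], 0.0]]
[[-1, [0.57, -0.01, -0.34], 0.0], [-1, [0.57, -0.01, -0.34], 0.0], [-1, [0.57, -0.01, -0.34], 0.0], [-1, [0.57, -0.01, -0.34], 0.0], [-1, [0.57, -0.01, -0.34], 0.0], [-1, [0.57, -0.01, -0.34], 0.0], [-1, [0.57, -0.01, -0.34], 0.0], [-1, [0.57, -0.01, -0.34], 0.0]]
```

```bash
python3 -m pendant '[[-1,[-0.16,0.01,-0.28],0],[-1,[-0.16,0.01,-0.28],0],[-1,[0,0,0],0],[-1,[0.57,-0.01,-0.34],0],[-1,[0.57,-0.01,-0.34],0],[-1,[0.57,-0.01,-0.34],0],[-1,[0.57,-0.01,-0.34],0],[-1,[0.57,-0.01,-0.34],0]]'
python3 -c "
from h import *
s=st(); M=R.from_rotvec(s['tcp_rot']); g=s['ee_pos']-M.as_matrix()[:,2]*.019
print(rk(g))"
```

```text
time: 32.85
ee_pos: [0.5108, -0.0489, 0.2488]
tcp_rot: [0.217, 2.599, -0.018]
wrist_force: [0.2, -0.5, -1.3]
opening: 0.0316
gripper_force: 59.4
32.85 tcp [ 0.5108 -0.0489  0.2488] grasp [ 0.5012 -0.0478  0.2651] z [ 0.506 -0.055 -0.861] y [0.158 0.987 0.03 ] j [-0.39 -0.43  2.22  0.19  0.84 -1.88] F [ 0.2 -0.5 -1.3] open 0.0316 59.4
[-0.1595  0.0008  0.0101]
```

```bash
python3 -m pendant '[[-1,[0.5,-0.01,-0.3],0],[-1,[0.5,-0.01,-0.3],0],[-1,[0.5,-0.01,-0.3],0],[-1,[0.5,-0.01,-0.3],0],[-1,[0,0,0],0],[-1,[-0.17,0.01,-0.29],0],[-1,[-0.17,0.01,-0.29],0],[-1,[0,0,0],0]]'
python3 - <<'E'
from h import *
s=st(); M=R.from_rotvec(s['tcp_rot']); g=s['ee_pos']-M.as_matrix()[:,2]*.019
print(rk(g)); t=np.array([.4356,.2422,.265]); rows(t-g,12,0,-1)
E
```

```text
time: 33.85
ee_pos: [0.4432, -0.0394, 0.2717]
tcp_rot: [0.217, 2.596, -0.019]
wrist_force: [0.5, 0.0, -1.6]
opening: 0.0314
gripper_force: 59.4
33.85 tcp [ 0.4432 -0.0394  0.2717] grasp [ 0.4335 -0.0384  0.288 ] z [ 0.509 -0.056 -0.859] y [0.158 0.987 0.029] j [-0.45 -0.69  2.34  0.2   1.   -1.92] F [ 0.5  0.  -1.6] open 0.0314 59.4
[-0.2278  0.0007  0.033 ]
[[-1, [0.15, 0.77, 0.01], 0.0], [-1, [0.15, 0.77, 0.01], 0.0], [-1, [0.15, 0.77, 0.01], 0.0], [-1, [0.15, 0.77, 0.01], 0.0], [-1, [0.15, 0.77, 0.01], 0.0], [-1, [0.15, 0.77, 0.01], 0.0], [-1, [0.15, 0.77, 0.01], 0.0], [-1, [0.15, 0.77, 0.01], 0.0]]
[[-1, [0.15, 0.77, 0.01], 0.0], [-1, [0.15, 0.77, 0.01], 0.0], [-1, [0.15, 0.77, 0.01], 0.0], [-1, [0.15, 0.77, 0.01], 0.0]]
```

```bash
python3 -m pendant '[[-1,[0.15,0.77,0.01],0],[-1,[0.15,0.77,0.01],0],[-1,[0.15,0.77,0.01],0],[-1,[0.15,0.77,0.01],0],[-1,[0.15,0.77,0.01],0],[-1,[0.15,0.77,0.01],0],[-1,[0.15,0.77,0.01],0],[-1,[0.15,0.77,0.01],0]]'
python3 -m pendant '[[-1,[0.15,0.77,0.01],0],[-1,[0.15,0.77,0.01],0],[-1,[0.15,0.77,0.01],0],[-1,[0.15,0.77,0.01],0],[-1,[0,0,0],0],[-1,[0,0,0],0],[-1,[0,0,0],0],[-1,[0,0,0],0]]'
python3 - <<'E'
from h import *
s=st(); M=R.from_rotvec(s['tcp_rot']); g=s['ee_pos']-M.as_matrix()[:,2]*.019
print('g',g)
w,cw=grab('wrist','w12.png'); a,cs=grab('scene','s12.png'); b,cd=grab('side','d12.png')
print('mug wrist',ring(cw,w,(.4356,.2422),225,fish=True),'side',ring(cd,b,(.4356,.2422),205))
# predicted infuser flange / mug in each view
o=g+[0,0,.0135]
for n,k,f in(('w',cw,True),('s',cs,False),('d',cd,False)):
    print(n,'origin',proj(k,o,f).round(),'flange c',proj(k,o-.062*Z,f).round(),'mug c',proj(k,[.4356,.2422,.09],f).round())
pw,ps,pd=[proj(k,[.4356,.2422,.15],f).astype(int) for k,f in((cw,True),(cs,False),(cd,False))]
o=np.zeros((600,800,3),np.uint8)
def put(im,p,sz,sc,x,y,off=(0,0)):
    cx,cy=np.clip(p[0]+off[0],sz[0]//2,640-sz[0]//2),np.clip(p[1]+off[1],sz[1]//2,400-sz[1]//2)
    t=cv2.resize(im[cy-sz[1]//2:cy+sz[1]//2,cx-sz[0]//2:cx+sz[0]//2],None,fx=sc,fy=sc,interpolation=cv2.INTER_CUBIC); h,wd=t.shape[:2]; o[y:y+h,x:x+wd]=t; print('crop',x,y,'origin px',cx-sz[0]//2,cy-sz[1]//2,'scale',sc)
put(w,pw,(200,260),2,0,0); put(a,ps,(100,100),3,410,0); put(b,pd,(100,100),3,410,300)
cv2.imwrite('pics/c8.png',o)
E
```

```text
time: 34.85
ee_pos: [0.4422, 0.1496, 0.2548]
tcp_rot: [0.217, 2.598, -0.017]
wrist_force: [-0.2, -0.2, -1.9]
opening: 0.0314
gripper_force: 59.5
time: 35.85
ee_pos: [0.4423, 0.2419, 0.2478]
tcp_rot: [0.219, 2.598, -0.018]
wrist_force: [-0.3, 0.3, -1.5]
opening: 0.0316
gripper_force: 59.6
35.85 tcp [0.4423 0.2419 0.2478] grasp [0.4327 0.2429 0.2641] z [ 0.507 -0.055 -0.86 ] y [0.159 0.987 0.03 ] j [ 0.4  -0.36  2.17 -0.33  0.88 -0.85] F [-0.3  0.3 -1.5] open 0.0316 59.6
g [0.43269328 0.24293166 0.26410219]
mug wrist (array([0.4353, 0.2429]), 0.0368, 701) side (array([0.4344, 0.2418]), 0.0369, 100)
w origin [325. 308.] flange c [321. 203.] mug c [317.  97.]
s origin [207. 251.] flange c [211. 264.] mug c [219. 286.]
d origin [204. 194.] flange c [206. 211.] mug c [210. 244.]
crop 0 0 origin px 217 7 scale 2
crop 410 0 origin px 165 225 scale 3
crop 410 300 origin px 158 178 scale 3
```

View pics/c8.png

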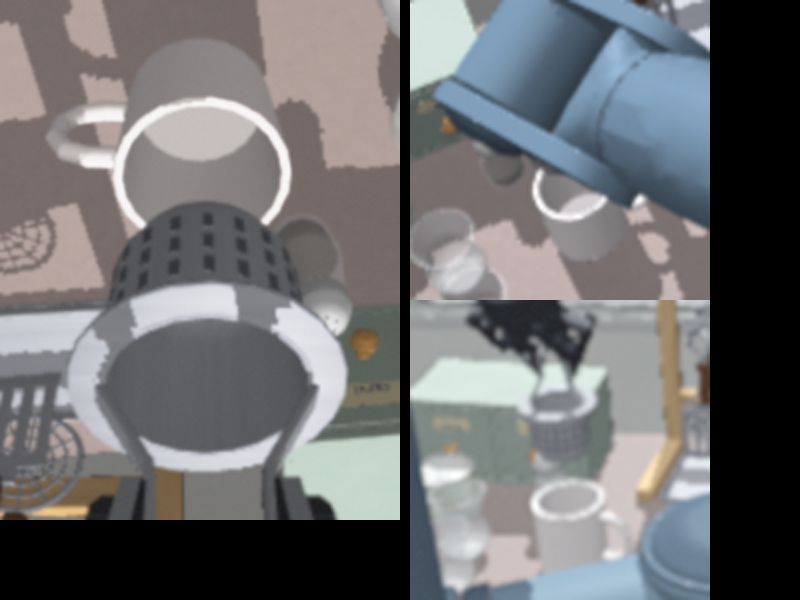

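```bash
python3 - <<'E'
from h import *
c=cal('wrist'); s=st()
pts=[(67,375),(347,375),(207,283),(205,470),(110,307),(310,312),(120,452),(297,455)]
for z in(.2156,.212,.219):
    P=np.array([onz(c,217+x/2,7+y/2,z,True)[:2] for x,y in pts])
    A=np.c_[2*P,np.ones(len(P))]; q=np.linalg.lstsq(A,(P**2).sum(1),rcond=None)[0]; cc=q[:2]; print(z,cc.round(4),round(float(np.sqrt(q[2]+cc@cc)),4),'res',(np.hypot(*(P-cc).T)*1e3).round(1))
# from side: basket bottom centre approx crop (560,458)->; flange centre (557,403)
k=cal('side'); print('side flange c',onz(k,158+(557-410)/3,178+(403-300)/3,.2156))
g=s['ee_pos']-R.from_rotvec(s['tcp_rot']).as_matrix()[:,2]*.019; print('g',g)
E
```

```text
36.0 tcp [0.4423 0.2421 0.2477] grasp [0.4326 0.2432 0.2641] z [ 0.507 -0.055 -0.86 ] y [0.158 0.987 0.03 ] j [ 0.4  -0.36  2.17 -0.33  0.88 -0.85] F [ 0.9  0.6 -0.8] open 0.0315 59.6
0.2156 [0.4333 0.2436] 0.0398 res [40.  38.9 39.6 38.3 40.9 39.1 39.3 42.1]
0.212 [0.4374 0.2431] 0.0411 res [41.3 40.2 40.9 39.5 42.2 40.3 40.5 43.5]
0.219 [0.4294 0.2442] 0.0386 res [38.8 37.8 38.4 37.2 39.7 37.9 38.1 40.9]
side flange c [0.42566827 0.2387481  0.2156    ]
g [0.43263831 0.24319399 0.26408335]
```

```bash
python3 - <<'E'
from h import *
rows([.002,-.0005,-.10],7,0,-1)
E
```

```text
[[-1, [0.23, -0.02, 0.41], 0.0], [-1, [0.23, -0.02, 0.41], 0.0], [-1, [0.23, -0.02, 0.41], 0.0], [-1, [0.23, -0.02, 0.41], 0.0], [-1, [0.23, -0.02, 0.41], 0.0], [-1, [0.23, -0.02, 0.41], 0.0], [-1, [0.23, -0.02, 0.41], 0.0]]
```

```bash
python3 -m pendant '[[-1,[0.2,-0.02,0.43],0],[-1,[0.23,-0.02,0.41],0],[-1,[0.23,-0.02,0.41],0],[-1,[0.23,-0.02,0.41],0],[-1,[0.23,-0.02,0.41],0],[-1,[0,0,0],0],[-1,[0,0,0],0],[-1,[0,0,0],0]]'
python3 - <<'E'
from h import *
s=st(); g=s['ee_pos']-R.from_rotvec(s['tcp_rot']).as_matrix()[:,2]*.019; print('g',g)
w,cw=grab('wrist','w13.png')
b,cd=grab('side','d13.png'); print('side mug',ring(cd,b,(.4356,.2422),205))
# flange outer edge radial scan in wrist image around the predicted flange (z=g+.0135-.062)
fz=g[2]-.0485-.0015; v=cv2.cvtColor(w,cv2.COLOR_BGR2GRAY)
for a in range(-60,241,20):
    d=np.array([-np.cos(np.radians(a)),np.sin(np.radians(a))]) # a=0: towards robot
    print(a,[int(v[tuple(proj(cw,[g[0]+d[0]*q,g[1]+d[1]*q,fz],True)[::-1].round().astype(int))]) for q in np.arange(.028,.052,.0015)])
E
```

```text
time: 37.0
ee_pos: [0.4452, 0.2413, 0.1779]
tcp_rot: [0.217, 2.597, -0.017]
wrist_force: [0.3, 0.1, -0.9]
opening: 0.0312
gripper_force: 59.6
37.0 tcp [0.4452 0.2413 0.1779] grasp [0.4355 0.2424 0.1942] z [ 0.508 -0.054 -0.86 ] y [0.158 0.987 0.031] j [ 0.4  -0.26  2.23 -0.38  0.73 -0.78] F [ 0.3  0.1 -0.9] open 0.0312 59.6
g [0.43552809 0.24237588 0.19421704]
side mug (array([0.4354, 0.2422]), 0.0378, 41)
-60 [104, 126, 145, 194, 200, 196, 194, 190, 134, 163, 165, 171, 167, 168, 167, 169]
-40 [113, 127, 127, 128, 127, 127, 128, 136, 107, 116, 130, 169, 168, 170, 170, 169]
-20 [183, 212, 213, 209, 206, 198, 199, 125, 84, 66, 84, 83, 91, 145, 223, 242]
0 [193, 218, 220, 221, 220, 218, 206, 113, 87, 85, 71, 57, 72, 89, 58, 52]
20 [213, 216, 182, 137, 130, 128, 129, 101, 91, 70, 53, 60, 86, 78, 88, 90]
40 [129, 127, 142, 128, 149, 152, 131, 116, 77, 84, 130, 187, 244, 246, 245, 195]
60 [196, 224, 227, 225, 224, 223, 221, 118, 102, 101, 103, 102, 96, 111, 111, 108]
80 [169, 208, 225, 223, 221, 219, 217, 193, 122, 127, 129, 127, 120, 111, 108, 108]
100 [93, 99, 128, 219, 225, 224, 222, 220, 148, 134, 134, 134, 131, 124, 100, 97]
120 [84, 93, 118, 153, 201, 222, 221, 219, 216, 219, 211, 216, 228, 224, 229, 226]
140 [89, 101, 96, 92, 116, 143, 188, 217, 213, 138, 95, 93, 93, 93, 93, 92]
160 [89, 117, 180, 210, 217, 217, 219, 196, 130, 94, 91, 91, 94, 112, 104, 83]
180 [91, 103, 197, 215, 217, 217, 216, 216, 214, 202, 171, 166, 166, 167, 167, 168]
200 [92, 100, 193, 208, 210, 212, 212, 213, 201, 187, 173, 164, 164, 164, 141, 140]
220 [93, 110, 193, 202, 204, 188, 124, 91, 93, 93, 94, 104, 117, 123, 164, 148]
240 [92, 87, 94, 102, 116, 144, 189, 199, 177, 140, 129, 129, 137, 152, 162, 193]
```

```bash
python3 - <<'E'
from h import *
rows([-.002,.0002,0],1,0,-1); rows([0,0,-.046],5,0,-1); rows([0,0,-.002],1,0,-1)
E
```

```text
[[-1, [0.06, -0.0, -0.03], 0.0]]
[[-1, [0.16, -0.01, 0.26], 0.0], [-1, [0.16, -0.01, 0.26], 0.0], [-1, [0.16, -0.01, 0.26], 0.0], [-1, [0.16, -0.01, 0.26], 0.0], [-1, [0.16, -0.01, 0.26], 0.0]]
[[-1, [0.03, -0.0, 0.06], 0.0]]
```

```bash
python3 -m pendant '[[-1,[0.06,0,-0.03],0],[-1,[0.16,-0.01,0.26],0],[-1,[0.16,-0.01,0.26],0],[-1,[0.16,-0.01,0.26],0],[-1,[0.16,-0.01,0.26],0],[-1,[0.16,-0.01,0.26],0],[-1,[0,0,0],0],[-1,[0,0,0],0]]'
python3 - <<'E'
from h import *
s=st(); g=s['ee_pos']-R.from_rotvec(s['tcp_rot']).as_matrix()[:,2]*.019; print('g',g)
b,cd=grab('side','d14.png'); print('side mug',ring(cd,b,(.4356,.2422),205))
E
```

```text
time: 38.1
ee_pos: [0.4421, 0.2415, 0.1312]
tcp_rot: [0.217, 2.598, -0.017]
wrist_force: [0.2, -0.1, -0.5]
opening: 0.0315
gripper_force: 59.6
38.1 tcp [0.4421 0.2415 0.1312] grasp [0.4324 0.2426 0.1476] z [ 0.507 -0.055 -0.86 ] y [0.158 0.987 0.03 ] j [ 0.4  -0.18  2.26 -0.44  0.63 -0.7 ] F [ 0.2 -0.1 -0.5] open 0.0315 59.6
g [0.43242594 0.24257298 0.14758773]
side mug (array([0.4466, 0.2436]), 0.0361, 85)
```

```bash
python3 -m pendant '[[-1,[-0.01,0,0.05],0],[-1,[0.0,0,0.05],0],[-1,[0.02,0,0.035],0],[-1,[0,0,0],0],[-1,[0.02,0,0.035],0],[-1,[0,0,0],0],[-1,[0,0,0],0],[-1,[0,0,0],0]]'
python3 -c "
from h import *
s=st(); g=s['ee_pos']-R.from_rotvec(s['tcp_rot']).as_matrix()[:,2]*.019; print('g',g)"
python3 -m pendant '[[-1,[0.02,0,0.03],0],[-1,[0,0,0],0],[-1,[0.02,0,0.03],0],[-1,[0,0,0],0],[-1,[0,0,0],0],[-1,[0,0,0],0],[-1,[0,0,0],0],[-1,[0,0,0],0]]'
python3 -c "
from h import *
s=st(); g=s['ee_pos']-R.from_rotvec(s['tcp_rot']).as_matrix()[:,2]*.019; print('g',g)"
```

```text
time: 39.15
ee_pos: [0.4437, 0.2413, 0.1262]
tcp_rot: [0.217, 2.598, -0.018]
wrist_force: [0.3, -0.6, -2.0]
opening: 0.0313
gripper_force: 59.6
39.15 tcp [0.4437 0.2413 0.1262] grasp [0.4341 0.2424 0.1426] z [ 0.507 -0.055 -0.86 ] y [0.158 0.987 0.03 ] j [ 0.4  -0.17  2.26 -0.44  0.61 -0.69] F [ 0.3 -0.6 -2. ] open 0.0313 59.6
g [0.43407759 0.24236321 0.14257912]
time: 40.15
ee_pos: [0.4445, 0.2415, 0.1255]
tcp_rot: [0.216, 2.596, -0.018]
wrist_force: [-4.8, -1.0, 9.6]
opening: 0.0315
gripper_force: 62.4
40.15 tcp [0.4445 0.2415 0.1255] grasp [0.4348 0.2425 0.1418] z [ 0.508 -0.055 -0.859] y [0.158 0.987 0.03 ] j [ 0.4  -0.16  2.26 -0.45  0.61 -0.69] F [-4.8 -1.   9.6] open 0.0315 62.4
g [0.43479578 0.24252129 0.14184763]
```

```bash
python3 -m pendant '[[-1,[0.02,0,-0.035],0],[-1,[0,0,0],0],[-1,[0,0,0],0],[-1,[0,0,0],0],[-1,[0,0,0],0],[-1,[0,0,0],0],[-1,[0,0,0],0],[-1,[0,0,0],0]]' 20
python3 - <<'E'
from h import *
s=st(); g=s['ee_pos']-R.from_rotvec(s['tcp_rot']).as_matrix()[:,2]*.019; print('g',g)
w,cw=grab('wrist','w15.png'); v=cv2.cvtColor(w,cv2.COLOR_BGR2GRAY)
for a in range(-60,241,20):
    d=np.array([-np.cos(np.radians(a)),np.sin(np.radians(a))])
    print(a,[int(v[tuple(proj(cw,[.4353+d[0]*q,.2427+d[1]*q,.0925],True)[::-1].round().astype(int))]) for q in np.arange(.028,.052,.0015)])
E
```

```text
time: 41.15
ee_pos: [0.4434, 0.2418, 0.1256]
tcp_rot: [0.217, 2.596, -0.017]
wrist_force: [1.0, -0.6, 5.1]
opening: 0.0314
gripper_force: 61.1
41.15 tcp [0.4434 0.2418 0.1256] grasp [0.4337 0.2429 0.1419] z [ 0.508 -0.054 -0.859] y [0.157 0.987 0.031] j [ 0.4  -0.17  2.26 -0.45  0.61 -0.69] F [ 1.  -0.6  5.1] open 0.0314 61.1
g [0.43374654 0.24286085 0.14189814]
-60 [85, 112, 176, 194, 198, 195, 194, 191, 150, 110, 121, 142, 192, 190, 213, 188]
-40 [90, 118, 125, 124, 128, 128, 131, 159, 140, 115, 111, 109, 109, 111, 110, 110]
-20 [95, 183, 204, 213, 209, 205, 191, 144, 134, 114, 127, 126, 127, 127, 125, 125]
0 [115, 197, 216, 217, 219, 219, 217, 214, 131, 118, 133, 132, 132, 131, 131, 130]
20 [148, 204, 221, 223, 222, 213, 144, 129, 109, 129, 136, 136, 136, 134, 135, 135]
40 [99, 125, 133, 129, 194, 219, 201, 132, 123, 133, 136, 136, 135, 134, 133, 132]
60 [124, 206, 226, 225, 223, 221, 220, 194, 146, 130, 105, 108, 108, 106, 107, 106]
80 [109, 193, 222, 221, 220, 219, 217, 207, 97, 104, 117, 110, 107, 108, 106, 106]
100 [84, 91, 166, 220, 221, 219, 218, 212, 110, 101, 100, 102, 99, 98, 107, 118]
120 [88, 103, 145, 187, 220, 219, 216, 194, 105, 98, 98, 99, 99, 99, 100, 100]
140 [113, 135, 91, 96, 134, 153, 209, 181, 154, 116, 111, 115, 117, 121, 121, 122]
160 [144, 206, 216, 216, 217, 217, 170, 152, 99, 88, 90, 91, 98, 104, 96, 83]
180 [141, 194, 215, 215, 215, 215, 213, 201, 184, 168, 164, 164, 164, 163, 163, 164]
200 [129, 194, 205, 209, 211, 211, 208, 204, 172, 168, 168, 166, 165, 165, 164, 165]
220 [118, 173, 203, 205, 203, 127, 89, 92, 91, 88, 94, 118, 138, 132, 110, 90]
240 [89, 88, 91, 101, 118, 144, 195, 184, 134, 94, 106, 107, 134, 163, 191, 200]
```

```bash
python3 -m pendant '[[-0.1,[0,0,0],0],[0.1,[0,0,0],0],[1,[0,0,0],0],[1,[0,0,0],0],[1,[0,0,0],0],[1,[0,0,0],0],[1,[0,0,-0.2],0],[1,[0,0,-0.5],0]]'
python3 -m pendant '[[1,[0,0,-0.8],0],[1,[0,0,-0.8],0],[1,[0,0,-0.8],0],[1,[0,0,-0.8],0],[1,[0,0,-0.5],0],[1,[0,0,0],0],[1,[0,0,0],0],[1,[0,0,0],0]]'
python3 - <<'E'
from h import *
s=st()
w,cw=grab('wrist','w16.png'); v=cv2.cvtColor(w,cv2.COLOR_BGR2GRAY)
for a in range(0,360,30):
    d=np.array([-np.cos(np.radians(a)),np.sin(np.radians(a))])
    print(a,[int(v[tuple(proj(cw,[.4353+d[0]*q,.2427+d[1]*q,.0925],True)[::-1].round().astype(int).clip(0,399))]) for q in np.arange(.028,.052,.0015)])
print('arch top px',proj(cw,[.4353,.2427,.157],True)); 
grab('side','d16.png'); grab('scene','s16.png')
# objects unmoved: compare side/scene with first pictures around objects
for n,f0,f1 in(('scene','scene0.png','s16.png'),('side','side0.png','d16.png')):
    A,B=[cv2.imread('pics/'+f).astype(int) for f in(f0,f1)]; k=cal(n)
    for o,p in dict(jar=[.4393,.0065,.05],shaker=[.53,.292,.06],mug=[.4353,.2427,.04]).items():
        x,y=proj(k,p).astype(int); print(n,o,np.abs(A-B)[y-10:y+10,x-10:x+10].mean().round(1))
E
```

```text
time: 42.2
ee_pos: [0.4314, 0.2425, 0.1425]
tcp_rot: [0.218, 2.599, -0.019]
wrist_force: [-0.4, -0.5, 0.0]
opening: 0.0856
gripper_force: 0.0
time: 43.2
ee_pos: [0.3755, 0.2485, 0.2371]
tcp_rot: [0.217, 2.6, -0.019]
wrist_force: [-0.1, -0.1, 0.3]
opening: 0.0854
gripper_force: 0.0
43.2 tcp [0.3755 0.2485 0.2371] grasp [0.3659 0.2495 0.2534] z [ 0.505 -0.056 -0.861] y [0.158 0.987 0.029] j [ 0.5  -0.49  2.28 -0.37  0.94 -0.75] F [-0.1 -0.1  0.3] open 0.0854 0.0
0 [133, 161, 202, 214, 217, 217, 215, 211, 156, 123, 126, 129, 129, 128, 130, 129]
30 [114, 122, 133, 177, 213, 216, 220, 209, 174, 132, 131, 134, 134, 133, 133, 136]
60 [138, 197, 219, 221, 223, 220, 218, 190, 157, 127, 120, 110, 105, 105, 106, 105]
90 [110, 156, 217, 224, 225, 224, 223, 183, 137, 106, 105, 106, 105, 105, 104, 105]
120 [125, 159, 185, 223, 223, 223, 212, 179, 129, 87, 91, 95, 96, 99, 98, 99]
150 [91, 91, 111, 137, 173, 212, 202, 181, 142, 110, 106, 107, 106, 106, 106, 106]
180 [138, 186, 213, 218, 219, 221, 218, 201, 179, 166, 163, 163, 162, 163, 163, 163]
210 [152, 199, 213, 215, 215, 215, 215, 202, 178, 138, 135, 107, 102, 101, 91, 91]
240 [115, 123, 140, 194, 210, 208, 204, 190, 171, 128, 109, 106, 108, 109, 106, 107]
270 [111, 117, 144, 175, 204, 205, 203, 195, 174, 115, 109, 108, 109, 107, 107, 107]
300 [88, 105, 122, 172, 196, 204, 201, 193, 176, 211, 241, 243, 243, 243, 243, 238]
330 [107, 149, 151, 128, 126, 162, 199, 204, 191, 148, 121, 123, 122, 122, 120, 127]
arch top px [324.62521255 214.89322021]
scene jar 18.6
scene shaker 26.1
scene mug 61.3
side jar 54.6
side shaker 15.5
side mug 9.0
```

```bash
python3 -c "
from station import sign_off; print(sign_off())"
```

```text
the job is handed in; nothing more can be done
None
```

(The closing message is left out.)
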